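# Load the weighing bottle into its carrier and dock the carrier behind the gravity catch

## Robot

A 7-joint arm with a two-finger parallel gripper is mounted at the origin on a cart in front of the work surface, level with it; the furniture and walls round the work are solid. World frame = base frame: x ahead of the robot, y to its left, z up, the work surface at z = 0. Lengths are in m, angles in rad, forces in N, time in s.
With the tool pointing down it reaches from about 0.4 to 0.85 m from the base axis. Payload 4.5 kg.
Tool frame: the origin (TCP) lies on the centre line of the jaws, within the pads' length; the fingertips stand 19 mm ahead of it and the grasp point (between the pads) is the TCP (env.tips_ahead is the distance from the TCP to the fingertips, in m); y points along the fingers, z is the direction in which the jaws open and shut, and the axes are right-handed (so a half turn about y gives the same grasp; the last joint's range is limited). The gripper opens to 85 mm and grips with 20 to 120 N. Pads are 22 mm wide; open, the fingers measure 114 mm over their backs; the gripper's body (76 mm by 85 mm) begins 54 mm behind the grasp point. The pads swing forward as they close: fully open they stand 13 mm farther back than shut.
Start: joints at [-1.212, 0.689, -0.195, 1.565, 0.157, 0.902, -0.215], TCP at [0.199, 0.592, 0.25] pointing down, gripper open.
Joint ranges: [-3.01, 3.01], [-0.46, 2.08], [-1.47, 1.51], [0.13, 2.56], [-1, 4.14], [0.04, 2.09], [-2.66, 2.66]. Speed limits (rad/s): [2.57, 2.57, 3.14, 3.14, 3.14, 3.14, 3.14].

## Interface

Orientations are given as a unit quaternion [w, x, y, z].
In Python, from bench import env gives the robot as it stands.
- The arm moves only by the shell command python3 -m handwheel 'ROWS' [OPENING]. ROWS is a JSON object of lists of equal length, an entry for each row: "delta_pos": the shift along the world's x, y, z in m, a list of three; "turn": the turn about the world's z in degrees. In form: {"delta_pos": [[dx, dy, dz], ...], "turn": [turn, ...]}. A call has 1 to 5 rows; each row is the pose to reach, as a shift and turn from the pose commanded when the call began; what a row does not reach only later rows make up. A row lasts 1/10 s, in which the tool goes at most 50 mm and 8.59 degrees, less where a joint would pass 70% of its speed; a pose out of reach is approached as far as the arm can. A call with a gripper value outside its range is refused whole. OPENING is the finger opening in m, from 0 to 0.0854, set as the call begins (- or left out, the last holds). The fingers move at their own pace and stop on an object; the grip force is fixed at half the most. Time passes only in rows, so rows that repeat a pose let the fingers close. It gives the time, the measured TCP pose, the force and the opening at its end, in the units of the state.
- env.sense(): the state, without advancing time (a new reading comes with each control period).
- env.snapshot(name): name is "scene" or "top" or "wrist"; returns (picture, depth): 480x640x3 uint8, red, green, blue; 480x640 float32, m along the optical axis (not along the pixel's ray), 0 where there is no reading.
- env.get_calibration(name): a dict with "intrinsics" (3x3 intrinsics, pixels), "rvec" (rotation vector, rad) and "tvec" (3), from world to camera coordinates, as OpenCV has them. Camera axes: x right, y down, z forward; pixel columns grow to the right and rows downward; lengths in m; the calibration is good to about 2 mm. A picture is of the moment at which its call begins: read the wrist's pose just before it. get_calibration takes no time and is no camera call; for the wrist camera it gives the pose at the moment of the call.
- env.hand_in(): hands the job in, once; it reports no verdict.
The state is a dict: "t": time; "joints": joint angles; "joint_velocities": joint speeds; "joint_torque": joint torques, N m; "tool_pos": TCP position; "ee_rot": TCP orientation; "force": force on the tool from outside, world axes, zero at the start; "torque": the same for the moment, N m; "width": finger opening in m.
Only numpy, scipy, OpenCV 4.12 (cv2) and the standard library are available. Lean on these libraries where they do the work, as an engineer would, in place of code of your own. Each camera call takes 0.05 s, during which the arm holds its last target.

## Task

The small lidded weighing bottle has been left standing in the lane of the metal dock: take it out and stand it in the round well of the white carrier. Then pick the carrier up by its upright grip plate, with the bottle end leading, set it down at the dock's open mouth and slide it along the lane so that its own edge lifts the hinged catch, going on until it is fully home and the catch has dropped behind it. Keep the bottle upright, never touch the catch with the gripper, and leave the other glassware and bottles where they stand.

Things in the scene. Friction and masses are not known exactly. Their poses are not given: they have to be found in the camera images.
- dock: U-shaped aluminium frame fixed to the bench, no floor (the carrier slides on the bench). Origin at bench height where the docked carrier's middle belongs; x along the lane from mouth to end stop, y to the catch side, z up. Lane 92 mm wide between rails 16 mm tall. Docked carrier's middle: x = +3 mm against the stop, -5 mm when lying back against the catch.
- dock_mouth (a point): centre of the dock's open mouth at bench height, at dock x = -135 mm, where the rails' flared tips stand 112 mm apart; they narrow to the 92 mm lane by dock x = -108 mm. Axes are the dock's.
- dock_stop (a point): foot of the end stop's face, at dock x = +68 mm, y = 0. The stop is 21 mm tall and has a hold-down lip over the last 13 mm of the lane, its underside 17 mm up; the carrier's front edge slides under it. Axes are the dock's.
- catch (a joint): hinge of the steel gravity catch on the dock's +y rail, rad: 0 = down, where its weight keeps it; grows as its nose is lifted, to 0.8. An arm outside the rail leads from the pivot at dock x = 0 back towards the mouth. Riding on the carrier it reads about 0.15; it drops by itself once the carrier's tail has passed the nose (carrier's middle beyond dock x = -5 mm).
- catch_nose (a point): middle of the catch's nose near its inner face. The nose reaches into the lane to y = +35 mm, over dock x = -111 to -70 mm, and when down z = 3 to 24 mm. Its mouth side is a 27 degree ramp that the carrier's front top edge lifts with about 1 N; its inner face (x = -70 mm) is upright and bars the way out.
- carrier_handle (a point): centre of the upright aluminium grip plate (44 mm long in x, 12 mm thick in y, top 70 mm up) on the carrier, a white slab 130 long (x), 88 wide (y), 14 mm thick, 0.3 kg, standing flat on the bench. The point lies 50 mm above the carrier's underside, 25 mm behind its middle. Carrier axes: x to its leading end (with the well), y left, z up.
- carrier_well (a point): centre of the floor of the carrier's round well: 35.5 mm wide, 8 mm deep, floor 6 mm above the carrier's underside; 30 mm ahead of the carrier's middle, 55 mm ahead of the grip plate's centre. Axes are the carrier's.
- jar_center (a point): weighing bottle: small clear glass bottle with a fixed lid, 65 mm tall; body 30 mm wide up to 38 mm, lid 35 mm wide from 42 to 53 mm, knob 16 mm wide above; 0.06 kg. The point is on its axis at half height, 32.5 mm above its foot; z is its axis. At the start it stands on the bench between the dock's rails.
- beaker: bystander, to be left alone: low glass beaker, 54 mm wide, 74 mm tall; origin at the centre of its foot
- white_bottle: bystander, to be left alone: plastic bottle with a cap, 46 mm wide, 92 mm tall; origin at the centre of its foot
- dropper: bystander, to be left alone: small dropper bottle, 28 mm wide, 84 mm tall; origin at the centre of its foot
- amber_bottle: bystander, to be left alone: capped reagent bottle, 60 mm wide, 125 mm tall; origin at the centre of its foot
- flask: bystander, to be left alone: conical glass flask, 83 mm wide at the foot, 130 mm tall; origin at the centre of its foot
- bung: bystander, to be left alone: rubber stopper, 29 mm wide, 25 mm tall; origin at the centre of its foot
- dish: bystander, to be left alone: flat round glass dish, 65 mm wide, 15 mm tall; origin at the centre of its foot
Things that resemble listed ones, but are neither listed nor needed, are in the scene too. What is shaped like the part that bears jar_center but turquoise is not meant. There is more than one size of the part that bears carrier_handle; the job needs the larger.

How it is judged:
On the way, in this order (a step that is already met when the one before it is completed fails the run):
1. the weighing bottle stands in the carrier's well while the carrier is still outside the dock (horizontal distance between jar_center and carrier_well below 0.005 m and z of jar_center in the frame of carrier_well between 0.029 and 0.036 m and angle between jar_center's own z axis and vertical below 0.1 rad and (x of carrier_handle in the frame of dock below -0.15 m or y of carrier_handle in the frame of dock below -0.1 m or y of carrier_handle in the frame of dock above 0.1 m)), for 0.2 s.
2. the carrier, low in the lane, holds the catch lifted (value of joint catch above 0.08 rad and x of carrier_handle in the frame of dock between -0.2 and -0.03 m and y of carrier_handle in the frame of dock between -0.008 and 0.008 m and z of carrier_handle in the frame of dock between 0.04 and 0.06 m), for 0.2 s.
At the end, for the whole second after the job is handed in: Carrier flat in the lane, well end first: its middle within 7 mm of the dock origin along the lane and 5 mm across, aligned within 0.06 rad. Catch down behind it (under 0.03 rad). Weighing bottle upright (0.1 rad) on the well floor, within 5 mm of its centre (value of joint catch between -0.03 and 0.03 rad and x of carrier_handle in the frame of dock between -0.032 and -0.018 m and y of carrier_handle in the frame of dock between -0.005 and 0.005 m and z of carrier_handle in the frame of dock between 0.046 and 0.054 m and angle between the x axis of carrier_handle and the x axis of dock, either way round below 0.06 rad and x of carrier_well in the frame of dock above 0 m and horizontal distance between jar_center and carrier_well below 0.005 m and z of jar_center in the frame of carrier_well between 0.029 and 0.036 m and angle between jar_center's own z axis and vertical below 0.1 rad); the robot touches nothing.
It fails at once if the gripper or arm touches the catch (contact force between any of the fingers, the arm and catch above 0.5 N).
It fails at once if the weighing bottle is tipped by more than 0.6 rad (angle between jar_center's own z axis and vertical above 0.6 rad).
It fails at once if a bystander is pushed more than 25 mm or tipped (distance of any of beaker, white_bottle, dropper, amber_bottle, flask, bung, dish from where it was at the start of the episode above 0.025 m or angle between any of beaker, white_bottle, dropper, amber_bottle, flask, bung, dish's own z axis and vertical above 0.5 rad).
It also fails if it takes over 56 s, if anything falls off the work surface, if the arm or the gripper's body presses on something with over 40 N, if the wrist force passes 120 N, or if a joint passes its speed limit or range.

## Working session

There is one attempt and no reset: what is moved stays moved. The work goes in short steps, Python scripts to look and compute and a shell command to move; the robot and the scene stay as the last step left them, time stands still between calls to the robot, and variables do not carry over. Pictures are saved under pics/ and viewed, and the job is handed in when it is done.

```bash
mkdir -p pics; cat > h.py <<'E'
from bench import env
import numpy as np, cv2
def snap(cam,name):
    c=env.get_calibration(cam); p,d=env.snapshot(cam)
    cv2.imwrite(f'pics/{name}.png',p[:,:,::-1]); np.savez(f'pics/{name}.npz',p=p,d=d,K=c['intrinsics'],r=np.array(c['rvec'],float),t=np.array(c['tvec'],float))
def load(name): return np.load(f'pics/{name}.npz')
def w(name,u,v,z=None):
    f=load(name);K=np.array(f['K']);R=cv2.Rodrigues(f['r'].reshape(3,1))[0];t=f['t'].reshape(3)
    ray=np.linalg.inv(K)@[u,v,1]
    if z is None:
        d=f['d'][int(round(v)),int(round(u))]; return R.T@(ray*d-t)
    o=-R.T@t; dr=R.T@ray; return o+dr*(z-o[2])/dr[2]
def px(name,P):
    f=load(name); return cv2.projectPoints(np.array(P,float).reshape(-1,1,3),f['r'],f['t'],np.array(f['K']),None)[0].reshape(-1,2)
def crop(name,u0,v0,u1,v1,k,out):
    f=load(name)['p'][v0:v1,u0:u1,::-1]
    cv2.imwrite(f'pics/{out}.png',cv2.resize(f,None,fx=k,fy=k,interpolation=cv2.INTER_CUBIC))
E
python3 - <<'E'
from h import *
snap('top','top0');snap('scene','scene0')
s=env.sense();print(s['tool_pos'],s['ee_rot'],s['t'],s['width'],s['force'])
E
```

```text
[0.19932585 0.59177451 0.24954767] [-0.69720795  0.69840265 -0.11436554  0.11425994] 0.1 0.08581171602901867 [ 0.04611998 -0.23689076  0.31469972]
```

View pics/top0.png

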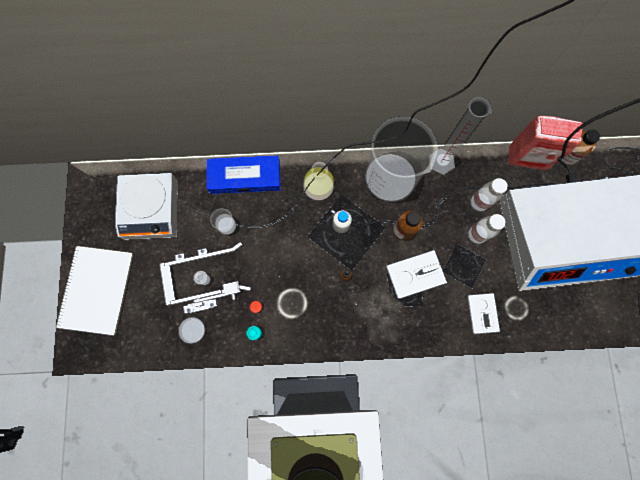

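View pics/scene0.png

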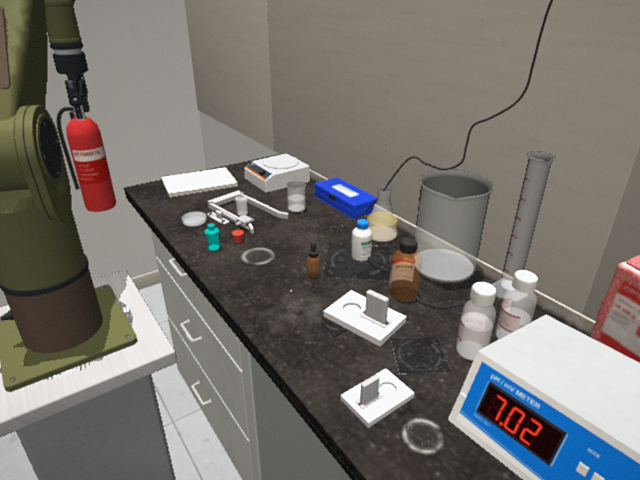

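The weighing bottle could be the clear one in the dock at (201,277) or the turquoise one at (254,332). The carrier could be the larger at (417,273) or the smaller at (484,313). By the description I choose the clear bottle and the larger carrier, and I'll check both in close crops.

```bash
python3 - <<'E'
from h import *
crop('top0',150,230,290,350,5,'c1');crop('top0',370,235,510,345,5,'c2')
for n,u,v in [('bench',330,330),('jar',201,274),('turq',254,332),('plate',428,271),('slab',405,290),('small',484,300),('stop',166,285)]: print(n,w('top0',u,v).round(3))
E
```

```text
bench [ 0.348 -0.053  0.   ]
jar [0.496 0.257 0.062]
turq [0.351 0.129 0.064]
plate [ 0.476 -0.297  0.068]
slab [ 0.438 -0.248  0.013]
small [ 0.404 -0.447  0.006]
stop [0.479 0.355 0.023]
```

View pics/c1.png

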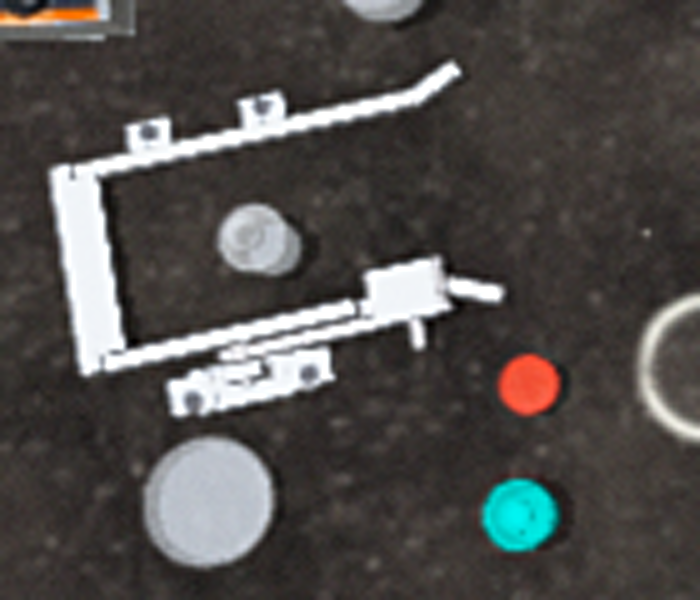

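View pics/c2.png

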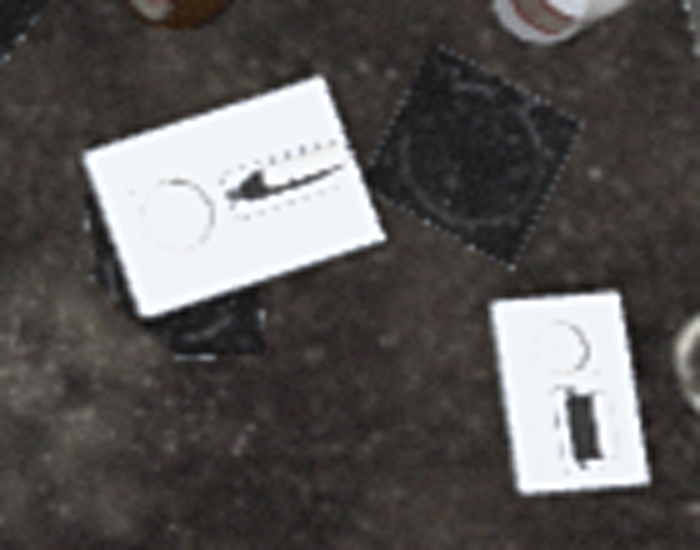

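```bash
python3 - <<'E'
from h import *
c=[w('top0',370+u/5,235+v/5,.014)[:2] for u,v in [(84,153),(322,76),(386,240),(142,320)]]
print(np.round(c,4)); c=np.array(c)
m=c.mean(0); 
for i in range(4): print(np.linalg.norm(c[i]-c[(i+1)%4]))
d=(c[0]+c[3]-c[1]-c[2]);print('mid',m,'yaw',np.degrees(np.arctan2(d[1],d[0])))
print('well',w('top0',370+178/5,235+215/5,.014), m+d/np.linalg.norm(d)*.03)
for n,u,v,z in [('farin1',108,178,.016),('farin2',415,102,.016),('nearin1',125,348,.016),('nearin2',365,300,.016),('stoplipTop',103,178,.021),('stoplipBot',125,345,.021),('stopoutT',50,172,.021),('stopoutB',83,375,.021),('jarlid',253,238,.053),('jarknob',247,233,.065),('tipfar',455,70,.016),('tipnear',500,293,.016),('nose1',363,270,.03),('nose2',440,260,.03)]:
  print(n,w('top0',150+u/5,230+v/5,z).round(4))
d=load('top0')['d']
R=cv2.Rodrigues(load('top0')['r'])[0];print(-R.T@load('top0')['t'])
E
```

```text
[[ 0.5025 -0.207 ]
 [ 0.5367 -0.333 ]
 [ 0.4505 -0.3567]
 [ 0.4161 -0.2293]]
0.13057301556712697
0.08938599450385237
0.1319154706573258
0.08925809586656196
mid [ 0.47646692 -0.28151011] yaw 105.15009131671141
well [ 0.46833892 -0.25226516  0.014     ] [ 0.46862646 -0.25255277]
farin1 [0.5288 0.3446 0.016 ]
farin2 [0.561  0.1868 0.016 ]
nearin1 [0.4415 0.334  0.016 ]
nearin2 [0.4599 0.2128 0.016 ]
stoplipTop [0.5281 0.3455 0.021 ]
stoplipBot [0.4425 0.3325 0.021 ]
stopoutT [0.5325 0.3726 0.021 ]
stopoutB [0.4285 0.3532 0.021 ]
jarlid [0.4889 0.2602 0.053 ]
jarknob [0.4898 0.26   0.065 ]
tipfar [0.5769 0.1659 0.016 ]
tipnear [0.4601 0.1444 0.016 ]
nose1 [0.4734 0.2108 0.03  ]
nose2 [0.4766 0.1722 0.03  ]
[ 0.33201442 -0.02492821  1.13908574]
```

```bash
python3 - <<'E'
from h import *
from scipy.spatial.transform import Rotation as Ro
q=env.sense()['ee_rot'];R=Ro.from_quat([q[1],q[2],q[3],q[0]]).as_matrix();print(R.round(3));z=R[:,2];print('jaw az',np.degrees(np.arctan2(z[1],z[0])))
print(env.tips_ahead)
E
python3 -m handwheel 2>&1 | tail -3
```

```text
[[ 0.948 -0.     0.319]
 [-0.319 -0.002  0.948]
 [ 0.    -1.    -0.002]]
jaw az 71.39315854537585
0.019
invalid input
```

```bash
python3 -m handwheel '{"delta_pos": [[0.03,-0.035,0],[0.06,-0.07,0],[0.09,-0.105,0],[0.12,-0.14,0],[0.15,-0.175,0]], "turn": [-8,-16,-24,-32,-40]}' 0.06
python3 -m handwheel '{"delta_pos": [[0.03,-0.035,0],[0.06,-0.07,0],[0.09,-0.105,-0.02],[0.11,-0.135,-0.03],[0.11,-0.157,-0.05]], "turn": [-8,-15,-21.4,-21.4,-21.4]}' 0.06
python3 -m handwheel '{"delta_pos": [[0,0,0],[0,0,0]], "turn": [0,0]}'
python3 - <<'E'
from h import *
s=env.sense();print(s['tool_pos'],s['ee_rot'],s['t'],s['joints'])
snap('wrist','w1')
E
```

```text
t: 0.6
tool_pos: [0.3502, 0.4156, 0.2501]
ee_rot: [-0.616, 0.616, -0.348, 0.348]
force: [-0.2, 0.6, -0.6]
width: 0.0599
t: 1.1
tool_pos: [0.4634, 0.2574, 0.2004]
ee_rot: [0.542, -0.539, 0.455, -0.457]
force: [-0.9, 0.4, -0.3]
width: 0.0598
t: 1.3
tool_pos: [0.459, 0.2605, 0.2]
ee_rot: [-0.541, 0.542, -0.455, 0.454]
force: [0.0, 0.5, 0.1]
width: 0.0599
[0.4590357  0.26045267 0.20000826] [-0.54123843  0.54184205 -0.45499541  0.45436476] 1.3 [-0.63399193  0.63566319  0.05020094  1.91749335 -0.0546293   0.5907953
 -0.37422921]
```

View pics/w1.png

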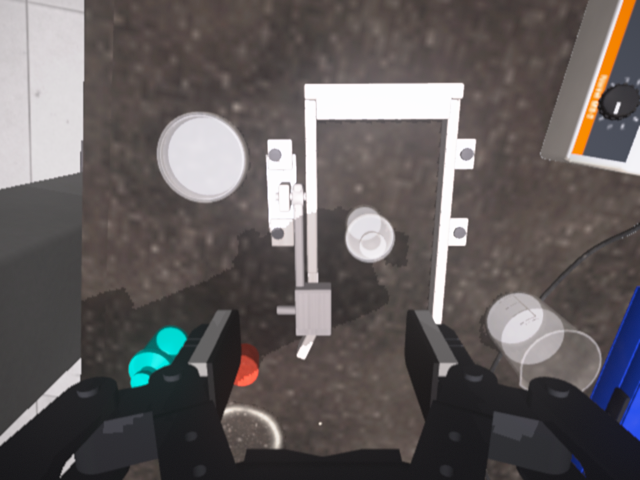

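```bash
python3 - <<'E'
from h import *
crop('w1',260,70,500,250,3,'c3');crop('w1',270,190,510,350,3,'c4')
E
```

```text
(no output)
```

View pics/c3.png

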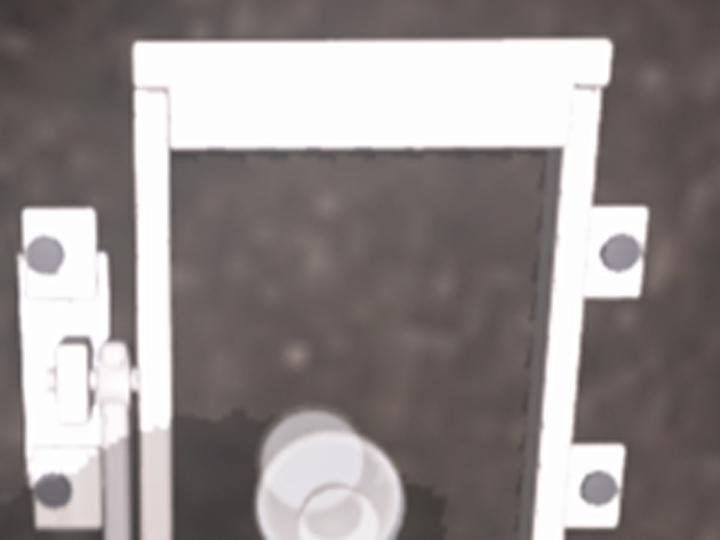

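View pics/c4.png

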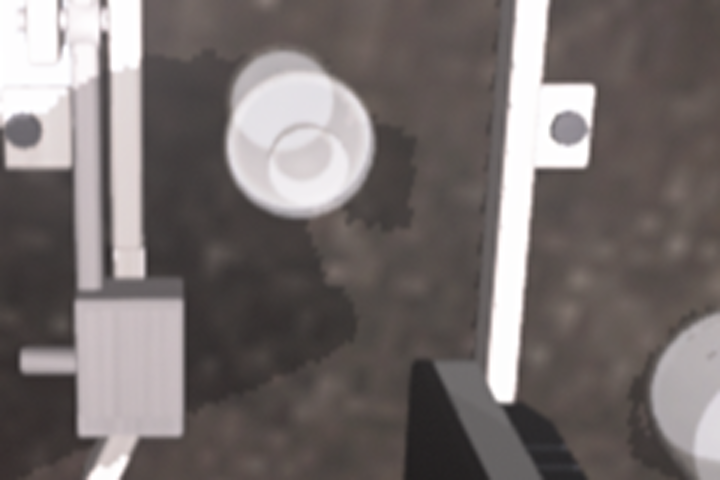

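```bash
cat > fit.py <<'E'
from h import *
N=[w('w1',260+u/3,70+v/3,.016)[:2] for u,v in [(170,152),(172,540)]]+[w('w1',270+143/3,190+240/3,.016)[:2]]
F=[w('w1',260+u/3,70+v/3,.016)[:2] for u,v in [(563,152),(532,540)]]+[w('w1',270+488/3,190+380/3,.016)[:2]]
L=[w('w1',260+u/3,70+v/3,.021)[:2] for u,v in [(172,150),(563,147)]]
print(np.round(N,4),np.round(F,4),np.round(L,4))
from scipy.optimize import least_squares
def res(p):
    o=p[:2];a=p[2];X=np.array([np.cos(a),np.sin(a)]);Y=np.array([-X[1],X[0]])
    return [ (q-o)@Y-.046 for q in N]+[(q-o)@Y+.046 for q in F]+[(q-o)@X-.055 for q in L]
r=least_squares(res,[.49,.28,1.75]);print(r.x,np.degrees(r.x[2]),np.round(r.fun*1000,1))
o=r.x[:2];a=r.x[2];X=np.array([np.cos(a),np.sin(a)]);Y=np.array([-X[1],X[0]])
print('mouth',o-.135*X)
def D(p): p=np.array(p[:2])-o; return np.round([p@X*1000,p@Y*1000],1)
for n,P in [('lid',w('w1',270+301/3,190+143/3,.053)),('knob',w('w1',270+306/3,190+165/3,.065)),('foot?',w('w1',270+283/3,190+95/3,.005)),('top lid',[.4889,.2602]),('noseT',w('w1',270+76/3,190+298/3,.026)),('noseI',w('w1',270+183/3,190+298/3,.024))]: print(n,P.round(4),D(P))
E
python3 fit.py
```

```text
[[0.4416 0.3323]
 [0.4582 0.2392]
 [0.4612 0.2233]] [[0.5318 0.3482]
 [0.5484 0.2552]
 [0.5588 0.2002]] [[0.4421 0.3329]
 [0.5301 0.349 ]]
[0.49629105 0.28690005 1.75001458] 100.26844924972598 [-0.3 -0.  -0.1  0.2  0.4 -0.1 -0.1  0.1]
mouth [0.5203562 0.1540623]
lid [0.49   0.2651 0.053 ] [-20.3  10. ]
knob [0.4901 0.2635 0.065 ] [-21.9  10.2]
foot? [0.4906 0.2649 0.005 ] [-20.7   9.5]Traceback (most recent call last):
  File "fit.py", line 14, in <module>
    for n,P in [('lid',w('w1',270+301/3,190+143/3,.053)),('knob',w('w1',270+306/3,190+165/3,.065)),('foot?',w('w1',270+283/3,190+95/3,.005)),('top lid',[.4889,.2602]),('noseT',w('w1',270+76/3,190+298/3,.026)),('noseI',w('w1',270+183/3,190+298/3,.024))]: print(n,P.round(4),D(P))
                                                                                                                                                                                                                                                                      ^^^^^^^
AttributeError: 'list' object has no attribute 'round'. Did you mean: 'count'?
```

```bash
python3 - <<'E'
from h import *
for u,v in [(297,193),(298,200),(299,215),(299,230),(299,250),(284,197),(313,230),(315,320),(306,300),(287,310)]: print(u,v,w('w1',u,v).round(4))
E
python3 -m handwheel '{"delta_pos": [[0.015,0.002,-0.02],[0.031,0.004,-0.05],[0.031,0.004,-0.075],[0.031,0.004,-0.1],[0.031,0.004,-0.1]], "turn": [0,0,0,0,0]}' 0.05
python3 - <<'E'
from h import *
snap('wrist','w2')
E
```

```text
297 193 [0.4361 0.2801 0.0183]
298 200 [0.4377 0.2753 0.0189]
299 215 [0.4401 0.2637 0.0157]
299 230 [0.4419 0.2527 0.0173]
299 250 [0.4444 0.2371 0.0171]
284 197 [0.4273 0.2757 0.0191]
313 230 [0.4523 0.2543 0.0163]
315 320 [0.4658 0.1847 0.0239]
306 300 [0.4562 0.2    0.0233]
287 310 [0.4429 0.1878 0.0206]
t: 1.85
tool_pos: [0.4884, 0.2657, 0.0982]
ee_rot: [-0.541, 0.544, -0.455, 0.453]
force: [-0.6, -0.0, -0.8]
width: 0.0501
```

View pics/w2.png

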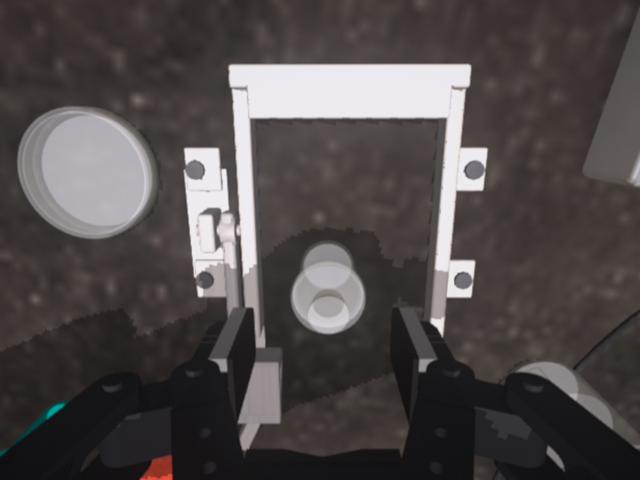

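```bash
python3 - <<'E'
from h import *
print(w('w2',328,297.5,.053), w('w2',328,307,.065))
s=env.sense();print(s['tool_pos'])
E
python3 -m handwheel '{"delta_pos": [[0,0,-0.02],[0,0,-0.04],[0,0,-0.051],[0,0,-0.051]], "turn": [0,0,0,0]}' 0.05
python3 -m handwheel '{"delta_pos": [[0,0,0],[0,0,0],[0,0,0],[0,0,0],[0,0,0]], "turn": [0,0,0,0,0]}' 0.03
```

```text
[0.49021075 0.26638807 0.053     ] [0.48992494 0.26740778 0.065     ]
[0.48939319 0.26585346 0.09984689]
t: 2.3
tool_pos: [0.4902, 0.265, 0.0494]
ee_rot: [-0.542, 0.542, -0.454, 0.454]
force: [-0.3, 0.7, 1.1]
width: 0.0501
t: 2.8
tool_pos: [0.491, 0.2649, 0.0508]
ee_rot: [0.542, -0.541, 0.454, -0.455]
force: [-0.1, -0.5, 6.6]
width: 0.0312
```

```bash
python3 -m handwheel '{"delta_pos": [[0,0,0],[0,0,0]], "turn": [0,0]}'
python3 - <<'E'
from h import *
snap('wrist','w3');snap('scene','s3')
crop('s3',150,120,350,270,4,'c5')
E
```

```text
t: 3.0
tool_pos: [0.491, 0.2649, 0.0507]
ee_rot: [0.542, -0.541, 0.454, -0.455]
force: [-1.2, 0.1, 6.5]
width: 0.031
```

View pics/w3.png

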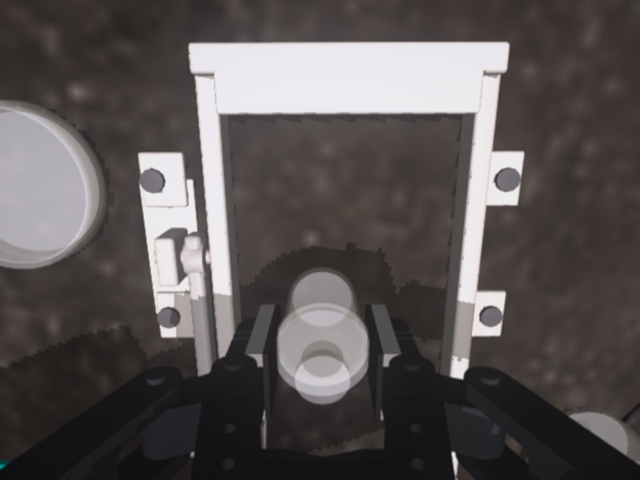

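View pics/c5.png

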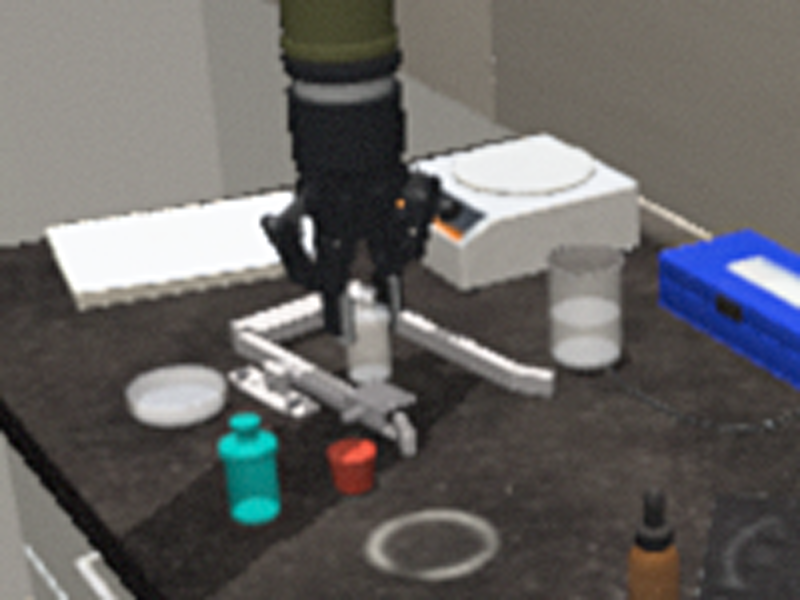

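```bash
python3 -m handwheel '{"delta_pos": [[0,0,0.005],[0,0,0.01],[0,0,0.02],[0,0,0.03],[0,0,0.03]], "turn": [0,0,0,0,0]}'
python3 - <<'E'
from h import *
snap('wrist','w4');snap('scene','s4')
crop('s4',190,120,290,220,6,'c6')
E
```

```text
t: 3.6
tool_pos: [0.4914, 0.2648, 0.081]
ee_rot: [0.543, -0.541, 0.454, -0.455]
force: [0.6, 0.4, -1.3]
width: 0.0309
```

View pics/w4.png

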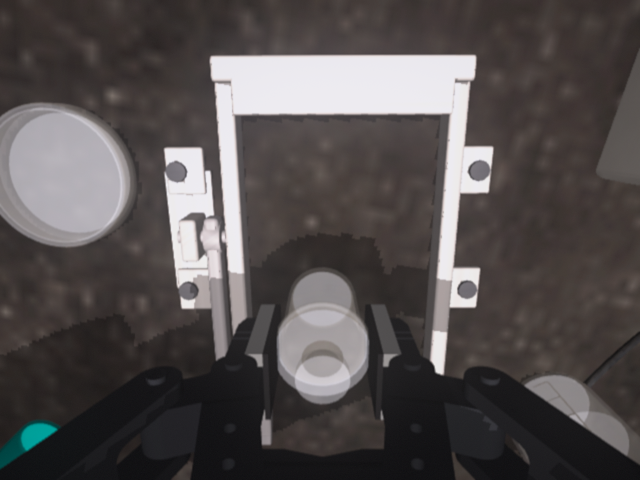

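View pics/c6.png

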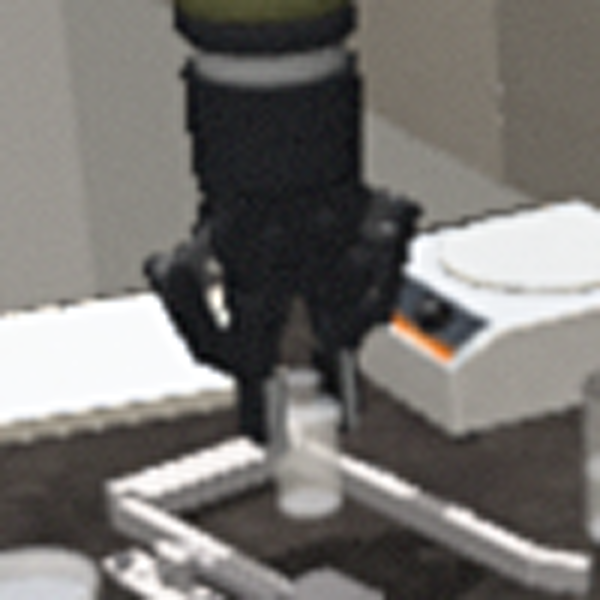

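```bash
python3 -m handwheel '{"delta_pos": [[0,0,0.04],[0,-0.005,0.085],[0,-0.03,0.125],[-0.003,-0.07,0.15],[-0.005,-0.11,0.16]], "turn": [0,0,0,2,4]}'
python3 -m handwheel '{"delta_pos": [[-0.003,-0.045,0],[-0.006,-0.09,0],[-0.009,-0.135,0],[-0.012,-0.18,0],[-0.015,-0.225,0]], "turn": [1,1,1,1,1]}'
python3 -m handwheel '{"delta_pos": [[-0.002,-0.04,0],[-0.003,-0.08,0],[-0.003,-0.12,-0.01],[-0.003,-0.15,-0.03],[-0.003,-0.162,-0.05]], "turn": [0,0,0,0,0]}'
python3 -m handwheel '{"delta_pos": [[0,0,0],[0,0,0]], "turn": [0,0]}'
python3 - <<'E'
from h import *
snap('wrist','w5');s=env.sense();print(s['tool_pos'],s['width'])
E
```

```text
t: 4.2
tool_pos: [0.4863, 0.154, 0.2416]
ee_rot: [0.559, -0.557, 0.434, -0.435]
force: [1.6, 0.1, -1.6]
width: 0.031
t: 4.7
tool_pos: [0.4697, -0.0724, 0.239]
ee_rot: [-0.561, 0.561, -0.431, 0.43]
force: [0.9, 0.3, -0.3]
width: 0.031
t: 5.2
tool_pos: [0.4666, -0.2371, 0.1886]
ee_rot: [-0.559, 0.56, -0.431, 0.433]
force: [0.8, 0.4, -0.9]
width: 0.031
t: 5.4
tool_pos: [0.4672, -0.2317, 0.1891]
ee_rot: [0.561, -0.561, 0.431, -0.43]
force: [-0.6, 1.0, 0.5]
width: 0.0312
[ 0.46781269 -0.2312545   0.18970081] 0.03083542288905915
```

View pics/w5.png

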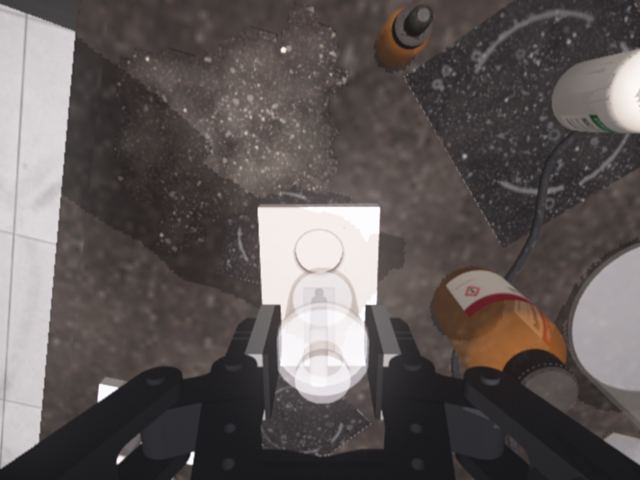

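```bash
python3 - <<'E'
from h import *
crop('w5',240,190,400,310,5,'c7')
a=w('w5',258,206,.014);b=w('w5',380,205.5,.014);c=w('w5',262,302,.014);e=w('w5',378,303,.014)
print(a,b,np.linalg.norm(a-b),c,e,np.linalg.norm(c-e))
d=b-a;print('yaw',np.degrees(np.arctan2(d[1],d[0]))+90)
print('well',w('w5',319,250,.014), 'frontmid',(a+b)/2)
print('lid',w('w5',323,349,.192))
for n,u,v in [('amb cap',408,222),('amb',402,225)]: print(n,w('top0',u,v))
print(w('w5',545,380),w('w5',470,300))
E
```

```text
[ 0.4178946  -0.22904504  0.014     ] [ 0.50251231 -0.20590063  0.014     ] 0.08772582038083312 [ 0.4371484  -0.30151858  0.014     ] [ 0.52368778 -0.27907863  0.014     ] 0.0894014339808734
yaw 105.29724287295622
well [ 0.46877777 -0.24961876  0.014     ] frontmid [ 0.46020345 -0.21747284  0.014     ]
lid [ 0.46614512 -0.22851986  0.192     ]
amb cap [ 0.58827626 -0.24845317  0.12038622]
amb [ 0.58823705 -0.23910444  0.09350491]
[ 0.59157774 -0.25424725  0.12419441] [ 0.57162424 -0.24494422  0.05484338]
```

View pics/c7.png

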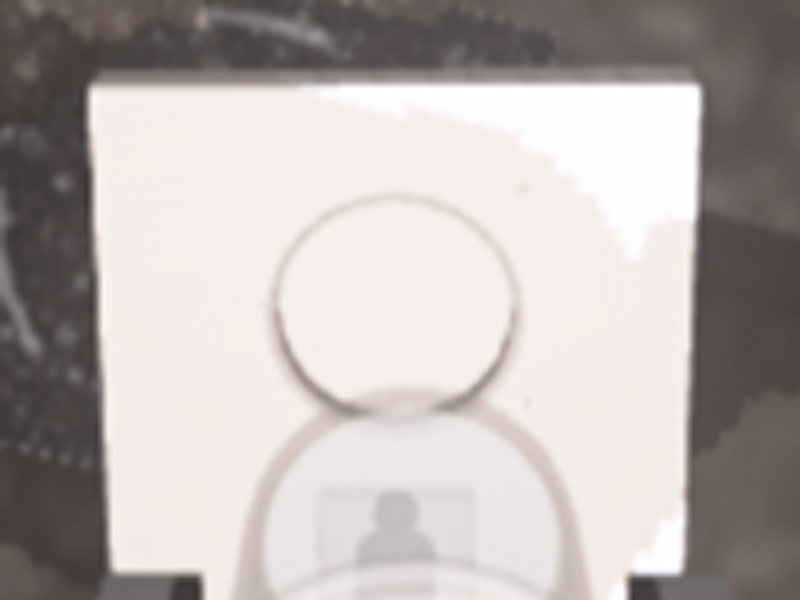

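```bash
python3 -m handwheel '{"delta_pos": [[0.0025,-0.0215,0],[0.0025,-0.0215,-0.03],[0.0025,-0.0215,-0.065],[0.0025,-0.0215,-0.1],[0.0025,-0.0215,-0.115]], "turn": [0,0,0,0,0]}'
python3 -m handwheel '{"delta_pos": [[0,0,0],[0,0,0]], "turn": [0,0]}'
python3 - <<'E'
from h import *
snap('wrist','w6');s=env.sense();print(s['tool_pos'],s['width']);crop('w6',220,150,420,420,2.2,'c8')
snap('scene','s6');crop('s6',300,200,440,360,4,'c9')
E
```

```text
t: 5.95
tool_pos: [0.47, -0.2519, 0.0729]
ee_rot: [0.562, -0.561, 0.431, -0.429]
force: [-0.2, -0.9, -0.1]
width: 0.0311
t: 6.15
tool_pos: [0.4711, -0.2533, 0.0754]
ee_rot: [0.562, -0.561, 0.43, -0.43]
force: [0.3, -0.4, -0.6]
width: 0.0307
[ 0.47126057 -0.25376559  0.07579344] 0.03104263815183434
```

View pics/w6.png

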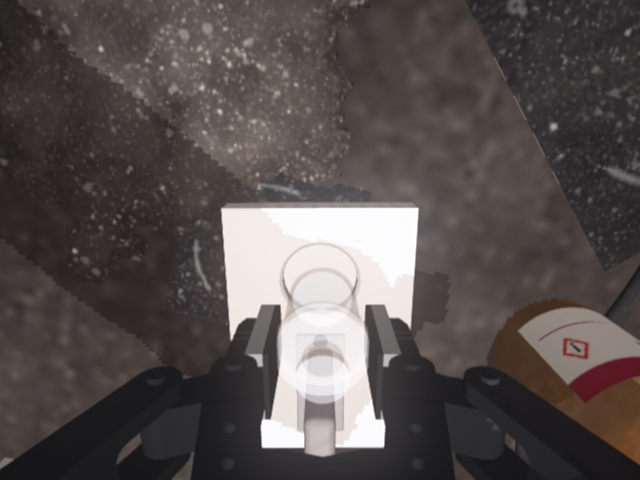

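View pics/c9.png

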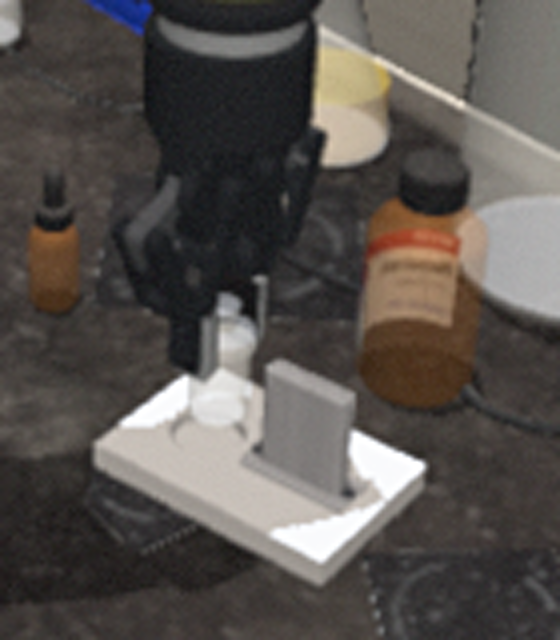

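```bash
python3 - <<'E'
from h import *
crop('w6',260,225,380,345,6,'c10')
E
```

```text
(no output)
```

View pics/c10.png

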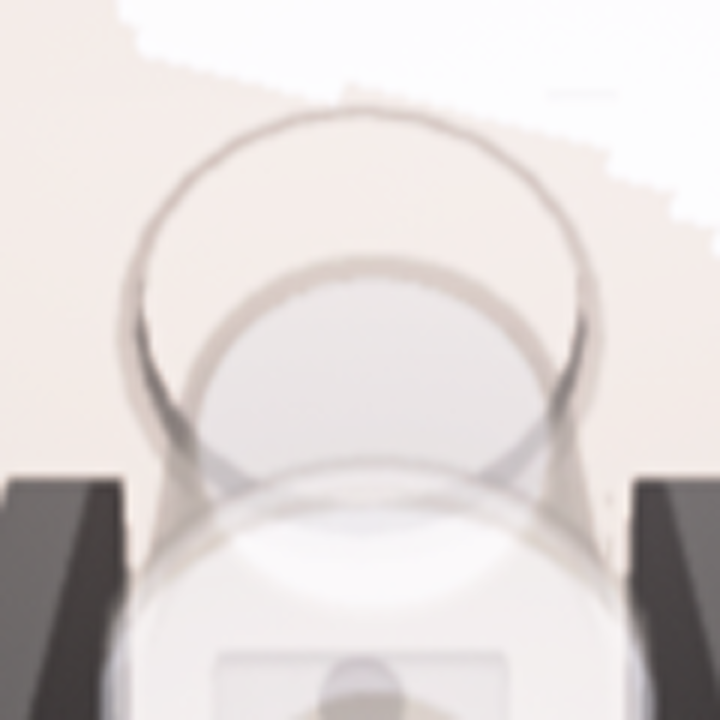

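```bash
python3 - <<'E'
from h import *
from scipy.optimize import least_squares
R=cv2.Rodrigues(load('w6')['r'])[0]
# jar body left/right/top at foot, well top/left/right/bottom; fit circles on ray-plane intersections
def P(u,v,z): return w('w6',260+u/6,225+v/6,z)[:2]
def circ(pts,r):
    pts=np.array(pts); f=least_squares(lambda c:np.hypot(*(pts-c).T)-r,pts.mean(0)-[0,.005]);return f.x,f.fun*1000
print(circ([P(138,310,.014),P(585,310,.014),P(362,107,.014),P(210,185,.014),P(525,190,.014),P(362,533,.014)],.01775))
for zf in (.022,.025,.027): print(zf,circ([P(182,410,zf),P(575,410,zf),P(375,257,zf),P(245,310,zf),P(500,305,zf)],.015))
print(px('w6',[[.4713,-.2538,.0757]]))
a=[w('w6',222,208,.014),w('w6',418,208,.014)];print(a, np.linalg.norm(a[0]-a[1]))
print('lid',circ([w('w6',u,v,.078)[:2] for u,v in [(277,350),(368,350),(322,303),(322,403)]],.0175))
E
```

```text
(array([ 0.46938401, -0.251674  ]), array([-0.1334085 , -0.30292607,  0.59375469, -0.90448295, -0.63237856,
       -0.53497268]))
0.022 (array([ 0.47211868, -0.2573642 ]), array([ 0.08832065,  0.21548551,  0.29029295, -0.12542678, -0.32864528]))
0.025 (array([ 0.47185509, -0.25640781]), array([-0.09476421,  0.02405999,  0.3631017 , -0.12652825, -0.31763113]))
0.027 (array([ 0.47167972, -0.25577203]), array([-0.21248764, -0.09897188,  0.41347227, -0.1241515 , -0.30709702]))
[[323.75031652 355.42391727]]
[array([ 0.41809966, -0.22978892,  0.014     ]), array([ 0.50240441, -0.20702183,  0.014     ])] 0.08732485896696324
lid (array([ 0.4705841, -0.2527734]), array([-2.64423294, -2.62974046,  1.21633698,  0.43642768]))
```

```bash
python3 - <<'E'
from h import *
crop('s6',335,270,375,320,14,'c11')
P=px('s6',[[.4694,-.2517,.014],[.4718,-.2562,.025],[.4694,-.2517,.025],[.4713,-.2538,.025]]);print(P,(P-[335,270])*14)
E
```

```text
[[351.78760755 306.52197446]
 [354.43355927 302.69294884]
 [352.00289562 301.95007828]
 [353.4531297  302.15698372]] [[235.02650564 511.3076425 ]
 [272.06982977 457.70128373]
 [238.0405387  447.3010959 ]
 [258.34381586 450.19777201]]
```

View pics/c11.png

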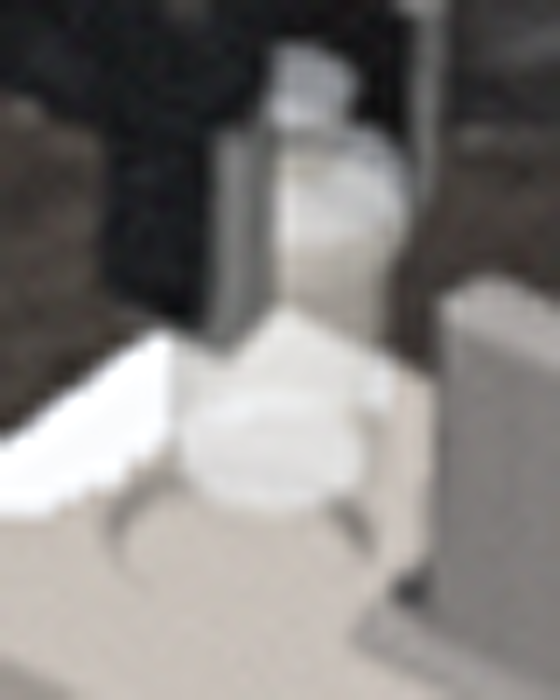

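```bash
python3 -m handwheel '{"delta_pos": [[-0.002,0.0035,0],[-0.002,0.0035,-0.004],[-0.002,0.0035,-0.006],[-0.002,0.0035,-0.006]], "turn": [0,0,0,0]}'
python3 - <<'E'
from h import *
snap('wrist','w7');s=env.sense();print(s['tool_pos'],s['width']);crop('w7',260,225,380,345,6,'c12')
snap('scene','s7');crop('s7',335,270,375,320,14,'c13')
E
```

```text
t: 6.65
tool_pos: [0.4678, -0.2506, 0.0681]
ee_rot: [-0.561, 0.561, -0.431, 0.43]
force: [-0.6, -0.5, -0.5]
width: 0.0311
[ 0.46783456 -0.25067953  0.06817855] 0.031220806654657908
```

View pics/c12.png

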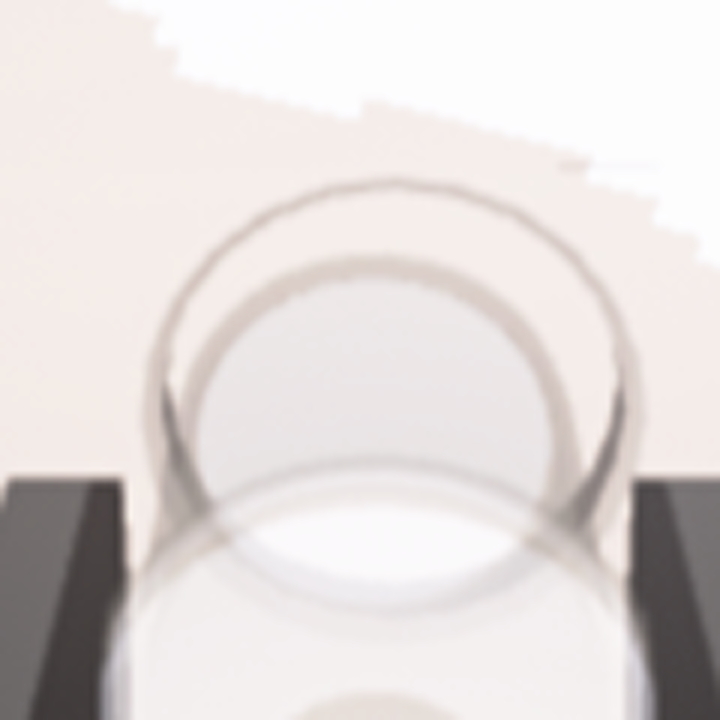

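View pics/c13.png

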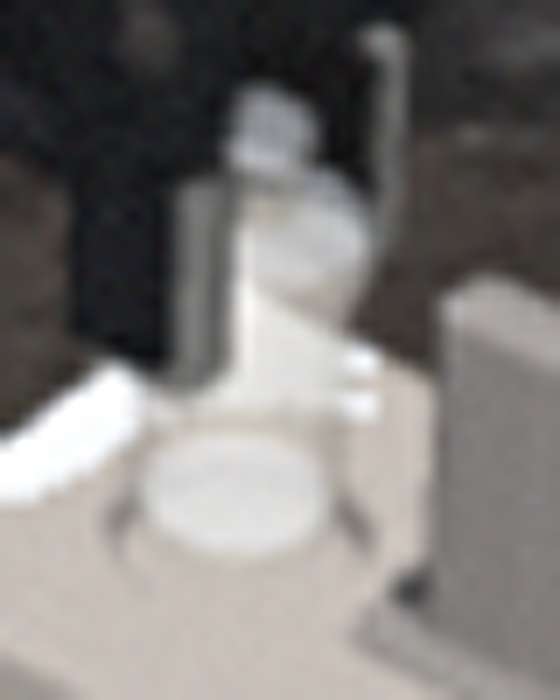

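```bash
python3 - <<'E'
from h import *
from scipy.optimize import least_squares
def P(u,v,z): return w('w7',260+u/6,225+v/6,z)[:2]
def circ(pts,r):
    pts=np.array(pts); f=least_squares(lambda c:np.hypot(*(pts-c).T)-r,pts.mean(0)-[0,.005]);return f.x,f.fun*1000
print(circ([P(165,385,.014),P(626,385,.014),P(396,182,.014),P(235,255,.014),P(555,250,.014),P(396,612,.014)],.01775))
for zf in (.0155,.0175,.0195): print(zf,circ([P(183,430,zf),P(572,430,zf),P(372,256,zf),P(245,308,zf),P(500,305,zf)],.015))
E
```

```text
(array([ 0.46934159, -0.25145832]), array([-0.17361806, -0.27099568,  0.21283309, -0.58434777, -0.4555582 ,
       -0.58444068]))
0.0155 (array([ 0.46859899, -0.25439327]), array([-0.33120601, -0.19543083,  0.35440114, -0.09048845, -0.29936132]))
0.0175 (array([ 0.46842762, -0.25375166]), array([-0.47353797, -0.34228648,  0.39758689, -0.09398649, -0.29644911]))
0.0195 (array([ 0.46825687, -0.25311272]), array([-0.6123204 , -0.48541617,  0.44351073, -0.09409638, -0.29002767]))
```

```bash
python3 -m handwheel '{"delta_pos": [[0.0012,0.0018,0],[0.0012,0.0018,0],[0.0012,0.0018,-0.004],[0.0012,0.0018,-0.008],[0.0012,0.0018,-0.010]], "turn": [0,0,0,0,0]}'
python3 -m handwheel '{"delta_pos": [[0,0,0],[0,0,-0.001]], "turn": [0,0]}'
python3 - <<'E'
from h import *
snap('wrist','w8');s=env.sense();print(s['tool_pos'],s['width'],s['force']);crop('w8',260,225,380,345,6,'c14')
snap('scene','s8');crop('s8',335,270,375,320,14,'c15')
E
```

```text
t: 7.25
tool_pos: [0.4689, -0.2487, 0.0578]
ee_rot: [-0.561, 0.561, -0.431, 0.43]
force: [-0.4, 0.5, -0.6]
width: 0.0306
t: 7.45
tool_pos: [0.4691, -0.2489, 0.0572]
ee_rot: [0.561, -0.561, 0.431, -0.431]
force: [1.0, -0.2, 0.0]
width: 0.0311
[ 0.46910179 -0.24889515  0.05715513] 0.031093014710065467 [-0.15698198  0.47166256 -0.76438831]
```

View pics/c14.png

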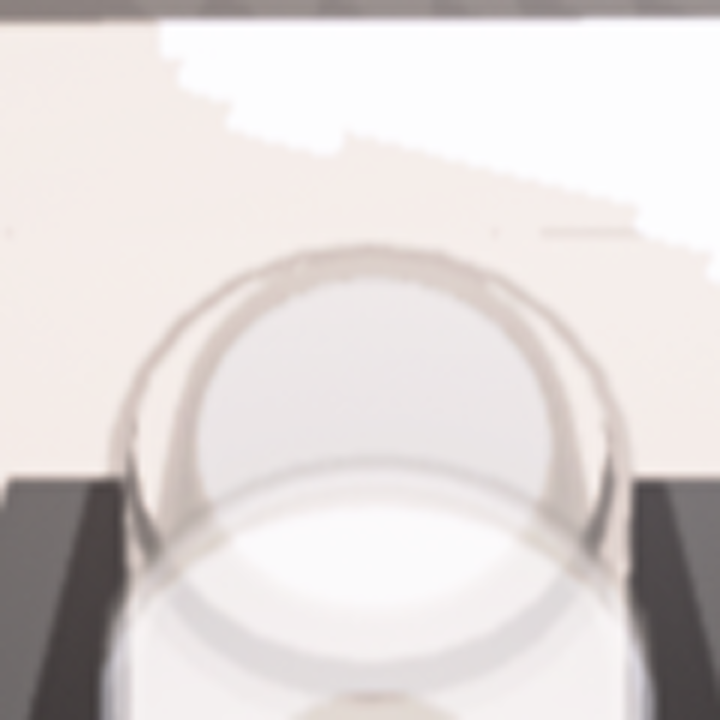

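View pics/c15.png

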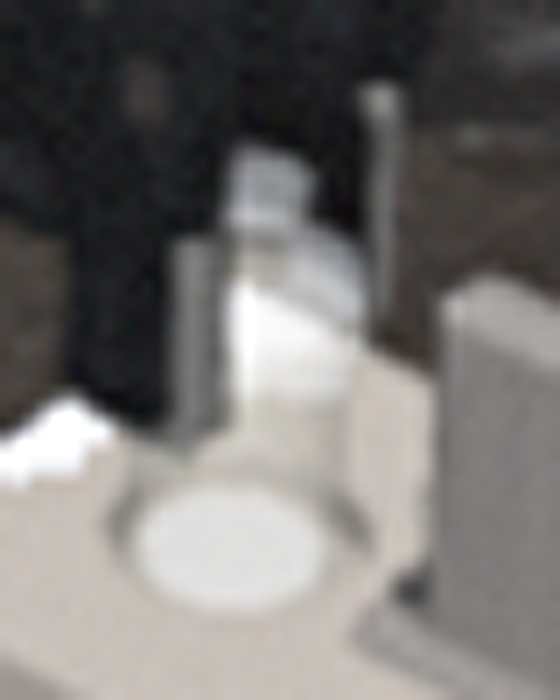

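```bash
python3 -m handwheel '{"delta_pos": [[0,0,-0.001],[0,0,-0.0015],[0,0,-0.0015]], "turn": [0,0,0]}'
```

```text
t: 7.85
tool_pos: [0.4693, -0.2491, 0.0568]
ee_rot: [0.561, -0.561, 0.43, -0.431]
force: [-1.1, 0.6, 7.5]
width: 0.0308
```

Contact with the floor at 0.0568, as expected. Release.

```bash
python3 -m handwheel '{"delta_pos": [[0,0,0.001],[0,0,0.001],[0,0,0.001]], "turn": [0,0,0]}' 0.05
python3 -m handwheel '{"delta_pos": [[0,0,0.01],[0,0,0.03],[0,0,0.06],[0,0,0.09],[0,0,0.1]], "turn": [0,0,0,0,0]}' 0.05
python3 -m handwheel '{"delta_pos": [[0,0,0],[0,0,0]], "turn": [0,0]}'
python3 - <<'E'
from h import *
snap('wrist','w9');s=env.sense();print(s['tool_pos'],s['width'],s['force'])
snap('scene','s9');crop('s9',320,250,420,350,6,'c16')
E
```

```text
t: 8.15
tool_pos: [0.4692, -0.2488, 0.0568]
ee_rot: [0.561, -0.561, 0.43, -0.431]
force: [0.1, 0.9, 1.2]
width: 0.0499
t: 8.65
tool_pos: [0.4704, -0.2496, 0.1599]
ee_rot: [0.561, -0.56, 0.429, -0.432]
force: [1.0, -0.2, 0.4]
width: 0.0498
t: 8.85
tool_pos: [0.4687, -0.2486, 0.1564]
ee_rot: [-0.561, 0.561, -0.431, 0.43]
force: [-0.8, -0.0, 0.3]
width: 0.0496
[ 0.46841536 -0.24848705  0.15586536] 0.050241476505693064 [0.15627144 0.24628119 0.47976282]
```

View pics/w9.png

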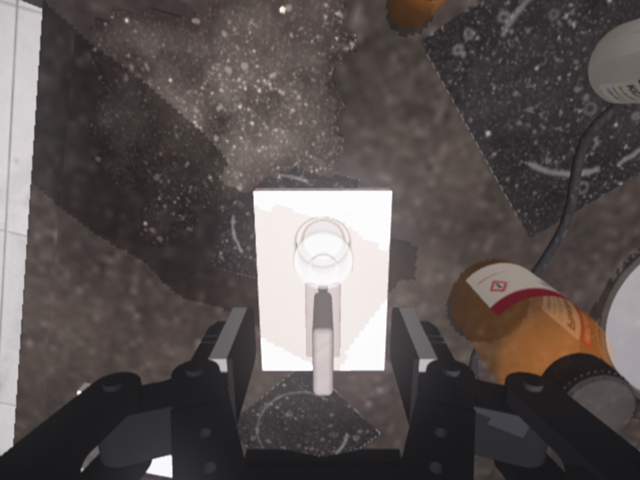

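View pics/c16.png

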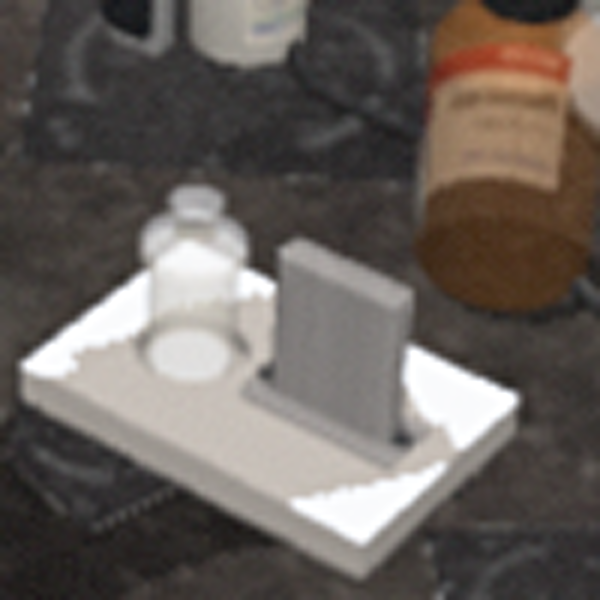

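```bash
python3 - <<'E'
from h import *
crop('w9',240,170,400,410,2.5,'c17')
c=[w('w9',u,v,.014) for u,v in [(253.5,190),(391.5,190),(385.5,370.5),(262,371)]];c=np.array(c)
print(c.round(4),[np.linalg.norm(c[i]-c[(i+1)%4]) for i in range(4)])
d=c[0]+c[1]-c[2]-c[3];a=np.arctan2(d[1],d[0]);print('mid',c.mean(0),np.degrees(a))
X=np.array([np.cos(a),np.sin(a)]);print('handle',c.mean(0)[:2]-.025*X,'well',c.mean(0)[:2]+.03*X)
print('plate top',w('w9',313,330,.07),w('w9',333,330,.07),w('w9',333,394,.07),w('w9',314,394,.07))
from scipy.spatial.transform import Rotation as Ro
q=env.sense()['ee_rot'];R=Ro.from_quat([q[1],q[2],q[3],q[0]]).as_matrix();z=R[:,2];print('jaw az',np.degrees(np.arctan2(z[1],z[0])), R.round(3))
E
```

```text
[[ 0.4178 -0.2293  0.014 ]
 [ 0.5022 -0.2066  0.014 ]
 [ 0.5379 -0.3325  0.014 ]
 [ 0.4518 -0.3561  0.014 ]] [np.float64(0.08737502039725838), np.float64(0.130838261583565), np.float64(0.08929017659843493), np.float64(0.13127354045866188)]
mid [ 0.47743956 -0.28110556  0.014     ] 105.42283673356526
handle [ 0.48408807 -0.3052053 ] well [ 0.46946135 -0.25218587]
plate top [ 0.47283903 -0.28575573  0.07      ] [ 0.48351647 -0.28288363  0.07      ] [ 0.49450664 -0.32266364  0.07      ] [ 0.48384442 -0.3255334   0.07      ]
jaw az 14.998364103878608 [[ 0.259 -0.002  0.966]
 [-0.966  0.001  0.259]
 [-0.002 -1.    -0.002]]
```

View pics/c17.png

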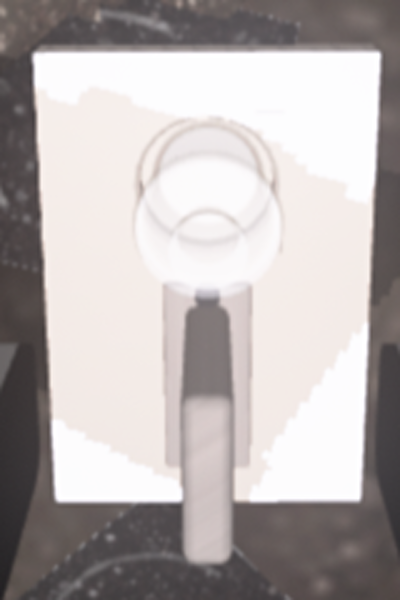

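```bash
python3 -m handwheel '{"delta_pos": [[0.008,-0.03,0],[0.0155,-0.0565,0],[0.0155,-0.0565,-0.02],[0.0155,-0.0565,-0.04],[0.0155,-0.0565,-0.06]], "turn": [0,0,0,0.3,0.3]}' 0.04
python3 -m handwheel '{"delta_pos": [[0,0,-0.015],[0,0,-0.03],[0,0,-0.042],[0,0,-0.05],[0,0,-0.05]], "turn": [0,0,0,0,0]}' 0.04
python3 - <<'E'
from h import *
snap('wrist','w10');s=env.sense();print(s['tool_pos'],s['width'],s['force'])
E
```

```text
t: 9.45
tool_pos: [0.4839, -0.3052, 0.0948]
ee_rot: [-0.562, 0.562, -0.43, 0.428]
force: [-0.7, -0.4, 0.1]
width: 0.04
t: 9.95
tool_pos: [0.4842, -0.305, 0.0458]
ee_rot: [-0.562, 0.562, -0.43, 0.428]
force: [0.2, 0.4, -0.4]
width: 0.0398
[ 0.48456634 -0.30528915  0.04655937] 0.04006049241362322 [ 0.21437453 -1.03910122  0.28220089]
```

View pics/w10.png

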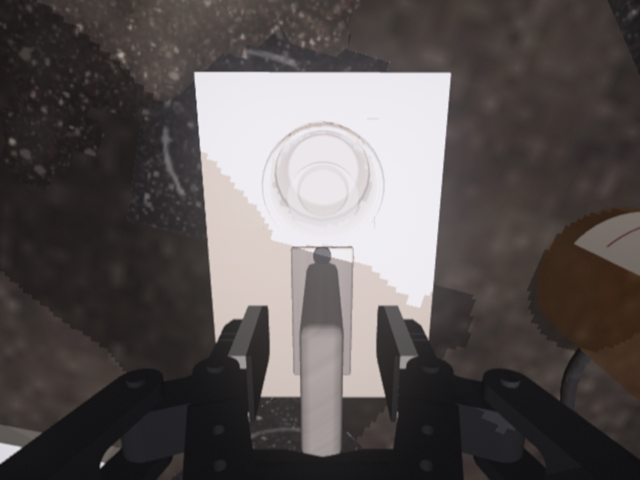

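```bash
python3 -m handwheel '{"delta_pos": [[0,0,0],[0,0,0],[0,0,0],[0,0,0],[0,0,0]], "turn": [0,0,0,0,0]}' 0.0
python3 -m handwheel '{"delta_pos": [[0,0,0.003],[0,0,0.006],[0,0,0.012],[0,0,0.018],[0,0,0.02]], "turn": [0,0,0,0,0]}'
python3 - <<'E'
from h import *
snap('wrist','w11');s=env.sense();print(s['tool_pos'],s['width'],s['force'],s['torque'])
snap('scene','s11');crop('s11',310,230,430,350,5,'c18')
E
```

```text
t: 10.5
tool_pos: [0.485, -0.3057, 0.0476]
ee_rot: [0.562, -0.562, 0.429, -0.43]
force: [-0.8, 0.3, 5.7]
width: 0.0114
t: 11.0
tool_pos: [0.485, -0.3056, 0.0676]
ee_rot: [0.562, -0.562, 0.429, -0.429]
force: [-0.2, 0.5, -3.2]
width: 0.011
[ 0.48496677 -0.30557763  0.0676079 ] 0.011042682997274813 [-0.01127424 -0.69251417 -3.33073879] [-0.08135018  0.01579605 -0.00194803]
```

View pics/w11.png

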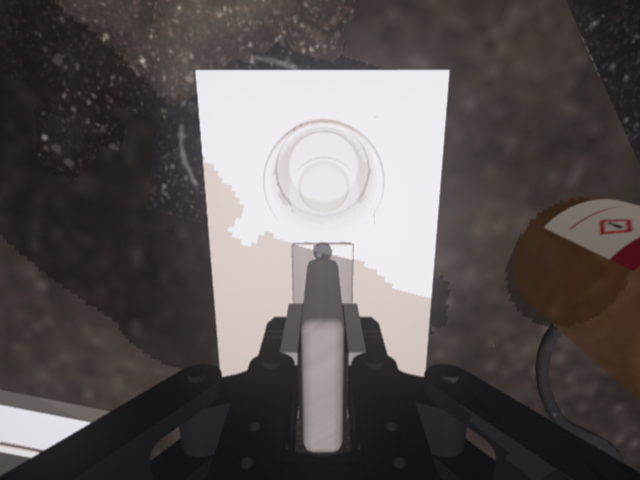

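View pics/c18.png

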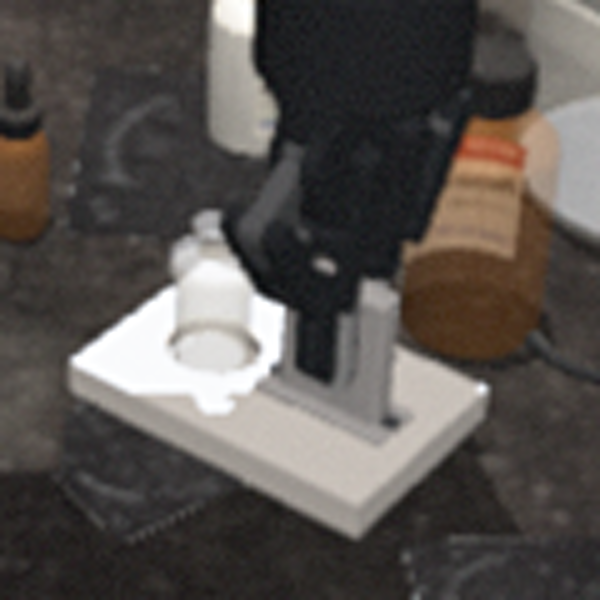

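```bash
python3 - <<'E'
from h import *
for n,u,v in [('white',342,215),('dropper',347,276),('beaker',225,225),('bung',256,306),('flask',318,180),('amber',408,222)]: 
  for c in ('top0',): print(n,w(c,u,v).round(3))
o=np.array([.4963,.2869]);a=np.radians(100.27);X=np.array([np.cos(a),np.sin(a)]);Y=np.array([-X[1],X[0]])
for x in(-.225,-.2,-.115,-.1,-.025,-.022): print(x,(o+X*x).round(4))
print('white dock',[(np.array(p)-o)@np.array([X,Y]).T for p in ([.6,-.05],[.463,-.07],[.403,.127])])
E
```

```text
white [ 0.332 -0.025  1.139]
dropper [ 0.474 -0.1    0.062]
beaker [0.625 0.203 0.034]
bung [0.415 0.129 0.024]
flask [ 0.712 -0.041  0.096]
amber [ 0.588 -0.248  0.12 ]
-0.225 [0.5364 0.0655]
-0.2 [0.532  0.0901]
-0.115 [0.5168 0.1737]
-0.1 [0.5141 0.1885]
-0.025 [0.5008 0.2623]
-0.022 [0.5002 0.2653]
white dock [array([-0.34999073, -0.04197367]), array([-0.34524498,  0.09639713]), array([-0.14070399,  0.12031329])]
```

```bash
python3 -m handwheel '{"delta_pos": [[0,0,0.008],[0,0,0.025],[0,0,0.045],[0,0,0.065],[0.003,0.005,0.085]], "turn": [0,0,0,0,0]}'
python3 -m handwheel '{"delta_pos": [[0.003,0.01,0.02],[0.006,0.025,0.04],[0.009,0.04,0.055],[0.012,0.06,0.065],[0.015,0.08,0.07]], "turn": [0,0,0,0,0]}'
python3 -m handwheel '{"delta_pos": [[0.003,0.02,0],[0.006,0.04,0],[0.009,0.06,0],[0.012,0.08,0],[0.015,0.1,0]], "turn": [0,0,-1,-1,-2]}'
python3 -m handwheel '{"delta_pos": [[0.003,0.02,0],[0.006,0.04,0],[0.009,0.06,0],[0.012,0.08,0],[0.013,0.1,-0.01]], "turn": [-1,-1,-2,-2,-3]}'
python3 - <<'E'
from h import *
s=env.sense();print(s['tool_pos'],s['width'],s['force'],s['torque']);snap('wrist','w12')
E
```

```text
t: 11.6
tool_pos: [0.4866, -0.3012, 0.1528]
ee_rot: [-0.561, 0.562, -0.43, 0.429]
force: [-0.4, -0.1, -4.8]
width: 0.0114
t: 12.1
tool_pos: [0.5029, -0.2194, 0.223]
ee_rot: [0.562, -0.562, 0.429, -0.429]
force: [0.8, 0.9, -4.4]
width: 0.0107
t: 12.6
tool_pos: [0.5172, -0.1189, 0.2219]
ee_rot: [-0.554, 0.555, -0.439, 0.438]
force: [0.5, 0.1, -4.3]
width: 0.0114
t: 13.1
tool_pos: [0.5314, -0.019, 0.2128]
ee_rot: [0.544, -0.542, 0.452, -0.454]
force: [-0.1, -0.1, -3.5]
width: 0.011
[ 0.5314114  -0.01897133  0.21283234] 0.011025768690595454 [-0.0653671  -0.13585175 -3.49341608] [-0.0986281  -0.07192057  0.03380415]
```

View pics/w12.png

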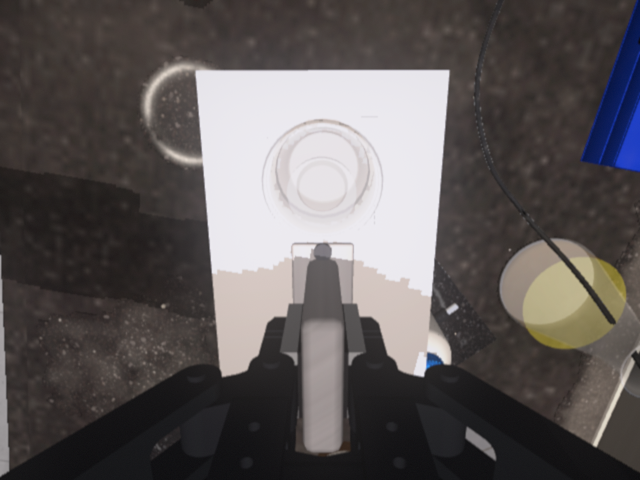

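```bash
python3 -m handwheel '{"delta_pos": [[0.001,0.02,0],[0.002,0.04,0],[0.003,0.06,0],[0.004,0.078,0],[0.005,0.085,-0.01]], "turn": [0,0,0,0,0]}'
python3 -m handwheel '{"delta_pos": [[0,0,-0.02],[0,0,-0.045],[0,0,-0.07],[0,0,-0.095],[0,0,-0.11]], "turn": [0,0,0,0,0]}'
python3 -m handwheel '{"delta_pos": [[0,0,0],[0,0,0]], "turn": [0,0]}'
python3 - <<'E'
from h import *
snap('wrist','w13')
snap('top','t13')
s=env.sense();print(s['tool_pos'],s['width'],s['force'],s['torque'])
from scipy.spatial.transform import Rotation as Ro
q=s['ee_rot'];R=Ro.from_quat([q[1],q[2],q[3],q[0]]).as_matrix();z=R[:,2];print('jaw az',np.degrees(np.arctan2(z[1],z[0])), R.round(3))
E
```

```text
t: 13.65
tool_pos: [0.5361, 0.0676, 0.2026]
ee_rot: [0.545, -0.543, 0.452, -0.452]
force: [0.7, 0.9, -4.3]
width: 0.0114
t: 14.15
tool_pos: [0.5342, 0.0637, 0.0895]
ee_rot: [-0.542, 0.544, -0.454, 0.453]
force: [0.2, 0.4, -4.2]
width: 0.0117
t: 14.35
tool_pos: [0.5354, 0.0641, 0.0916]
ee_rot: [-0.542, 0.543, -0.453, 0.453]
force: [-0.7, -0.4, -4.1]
width: 0.0112
[0.53629423 0.06444029 0.09262324] 0.011244480602473135 [ 0.27643505  0.27388006 -3.90190712] [-0.09456775  0.05257513 -0.01910977]
jaw az 10.269154685039226 [[ 0.178  0.002  0.984]
 [-0.984  0.     0.178]
 [ 0.    -1.     0.002]]
```

View pics/w13.png

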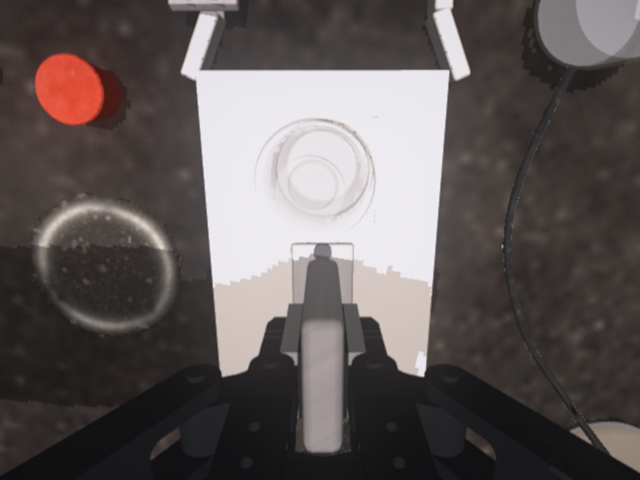

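View pics/t13.png

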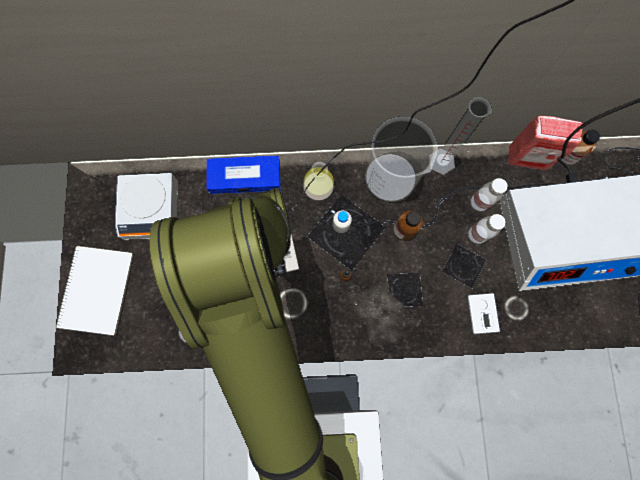

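```bash
python3 - <<'E'
from h import *
o=np.array([.4963,.2869]);a=np.radians(100.27);X=np.array([np.cos(a),np.sin(a)]);Y=np.array([-X[1],X[0]])
D=lambda p:np.round([(p[:2]-o)@X*1000,(p[:2]-o)@Y*1000],1)
uz=.0926-.0475+.014
for n,p in [('cl',w('w13',196,71,uz)),('cr',w('w13',449,71,uz)),('tipLin',w('w13',197,79,.016)),('tipRin',w('w13',454,79,.016)),('laneL',w('w13',218,12,.016)),('laneR',w('w13',434,12,.016)),('tcp',env.sense()['tool_pos'])]: print(n,D(p))
E
```

```text
cl [-136.2   45. ]
cr [-136.2  -41.8]
tipLin [-134.9   56.9]
tipRin [-134.9  -56.2]
laneL [-108.6   45.8]
laneR [-108.6  -45.4]
tcp [-226.     0.3]
```

```bash
python3 -m handwheel '{"delta_pos": [[0.001,0,-0.015],[0.001,0,-0.03],[0.001,0,-0.038],[0.001,0,-0.042],[0.001,0,-0.042]], "turn": [0,0,0,0,0]}'
python3 -m handwheel '{"delta_pos": [[0,0,-0.001],[0,0,-0.002],[0,0,-0.003],[0,0,-0.003]], "turn": [0,0,0,0]}'
```

```text
t: 14.95
tool_pos: [0.5364, 0.0646, 0.0493]
ee_rot: [-0.543, 0.543, -0.453, 0.453]
force: [-0.5, 0.1, -3.8]
width: 0.0112
t: 15.35
tool_pos: [0.537, 0.0647, 0.0476]
ee_rot: [0.543, -0.542, 0.453, -0.453]
force: [-1.1, -0.9, 2.4]
width: 0.0112
```

```bash
python3 -m handwheel '{"delta_pos": [[-0.0018,0.0098,0],[-0.0036,0.0197,0],[-0.0053,0.0295,0],[-0.0071,0.0394,0],[-0.0071,0.0394,0]], "turn": [0,0,0,0,0]}'
python3 - <<'E'
from h import *
snap('wrist','w14');s=env.sense();print(s['tool_pos'],s['width'],s['force'],s['torque'])
E
```

```text
t: 15.85
tool_pos: [0.5301, 0.1057, 0.0476]
ee_rot: [0.544, -0.543, 0.452, -0.453]
force: [0.0, 0.4, 7.0]
width: 0.0112
[0.53012847 0.10573609 0.04764062] 0.011397866857465801 [-0.11044885 -0.5677247   7.10513772] [-0.23461283  0.11303063  0.02131074]
```

View pics/w14.png

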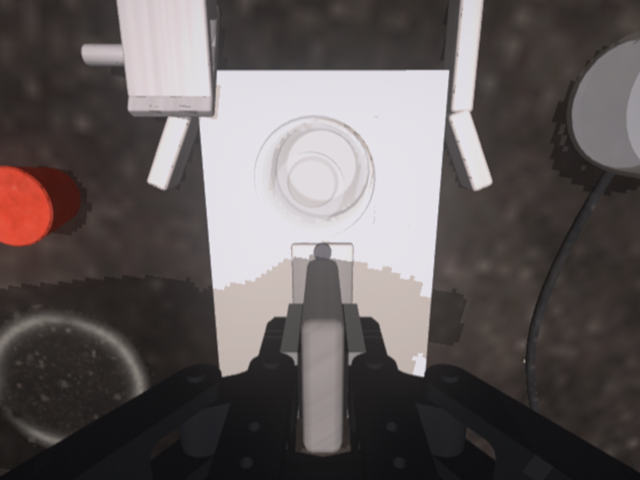

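```bash
python3 -m handwheel '{"delta_pos": [[-0.0023,0.0098,0.0005],[-0.0041,0.0197,0.0005],[-0.0058,0.0295,0.0005],[-0.0076,0.0394,0.0005],[-0.0094,0.0492,0.0005]], "turn": [0,0,0,0,0]}'
python3 - <<'E'
from h import *
snap('wrist','w15');s=env.sense();print(s['tool_pos'],s['width'],s['force'],s['torque'])
E
```

```text
t: 16.4
tool_pos: [0.5203, 0.1532, 0.0476]
ee_rot: [-0.543, 0.543, -0.453, 0.454]
force: [1.4, -5.3, 4.1]
width: 0.0111
[0.51984717 0.15580474 0.04765038] 0.011225147189399681 [-0.41005738 -2.95028416  4.74195712] [-0.99032519 -0.18625664 -0.02948362]
```

View pics/w15.png

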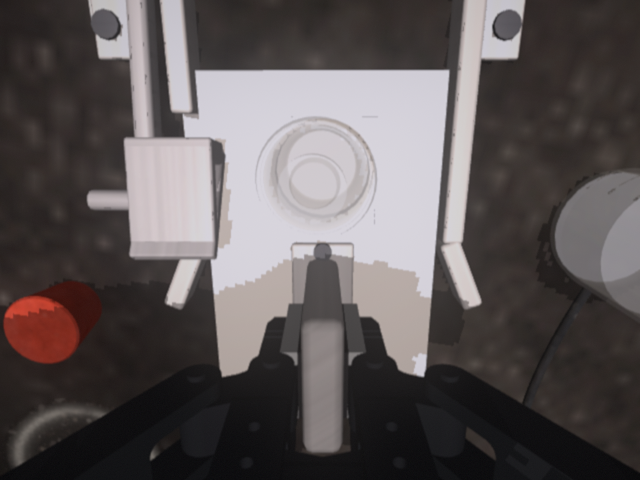

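```bash
python3 - <<'E'
from h import *
o=np.array([.4963,.2869]);a=np.radians(100.27);X=np.array([np.cos(a),np.sin(a)]);Y=np.array([-X[1],X[0]])
D=lambda p:np.round([(p[:2]-o)@X*1000,(p[:2]-o)@Y*1000,p[2]*1000],1)
for u,v in [(195,375),(185,385),(210,380),(235,390),(230,440),(200,420),(150,430),(270,340),(265,370),(210,145),(170,145),(170,250)]:
  print(u,v,load('w15')['d'][v,u],D(w('w15',u,v)))
E
```

```text
195 375 0.104063936 [-122.3   32.1   80.2]
185 385 0.102630146 [-123.8   34.1   82.2]
210 380 0.10448496 [-123.8   28.5   80.2]
235 390 0.108552694 [-128.6   23.1   77.5]
230 440 0.077149205 [-118.1   17.5  107.1]
200 420 0.10243187 [-131.9   30.4   84.8]
150 430 0.089208275 [-124.9   37.1   96.5]
270 340 0.13422637 [-129.1   17.3   50.8]
265 370 0.10826322 [-123.5   15.3   76.2]
210 145 0.13378002 [-69.6  36.3  33.2]
170 145 0.13309528 [-69.5  48.8  33.9]
170 250 0.13738215 [-102.6   50.3   39.4]
```

```bash
python3 -m handwheel '{"delta_pos": [[-0.0018,0.0098,0],[-0.0036,0.0197,0],[-0.0053,0.0295,0],[-0.0071,0.0394,0],[-0.0089,0.0492,0]], "turn": [0,0,0,0,0]}'
python3 -m handwheel '{"delta_pos": [[-0.0018,0.0098,0],[-0.0036,0.0197,0],[-0.0053,0.0295,0],[-0.0062,0.0344,0],[-0.0062,0.0344,0]], "turn": [0,0,0,0,0]}'
python3 - <<'E'
from h import *
snap('wrist','w16');s=env.sense();print(s['tool_pos'],s['width'],s['force'],s['torque'])
o=np.array([.4963,.2869]);a=np.radians(100.27);X=np.array([np.cos(a),np.sin(a)]);Y=np.array([-X[1],X[0]])
p=s['tool_pos'][:2]-o;print(p@X,p@Y)
E
```

```text
t: 16.95
tool_pos: [0.5114, 0.2016, 0.0477]
ee_rot: [-0.542, 0.543, -0.453, 0.454]
force: [0.3, -6.4, 5.2]
width: 0.0115
t: 17.45
tool_pos: [0.5047, 0.2377, 0.0476]
ee_rot: [0.543, -0.543, 0.453, -0.453]
force: [0.7, -2.8, 5.3]
width: 0.0111
[0.50476013 0.23765724 0.04764625] 0.011295514994346332 [ 1.55970055 -3.02537614  4.45021786] [-0.52064155 -0.06899459  0.00407197]
-0.0499621518293687 0.00045475585969777065
```

View pics/w16.png

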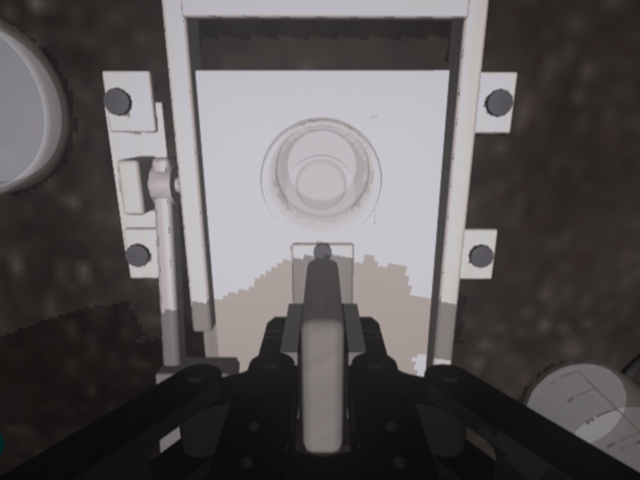

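```bash
python3 -m handwheel '{"delta_pos": [[-0.0011,0.006,0],[-0.0021,0.0118,0],[-0.0032,0.0177,0],[-0.0043,0.0236,0],[-0.0043,0.0236,0]], "turn": [0,0,0,0,0]}'
python3 - <<'E'
from h import *
snap('wrist','w17');s=env.sense();print(s['tool_pos'],s['width'],s['force'],s['torque'])
o=np.array([.4963,.2869]);a=np.radians(100.27);X=np.array([np.cos(a),np.sin(a)]);Y=np.array([-X[1],X[0]])
p=s['tool_pos'][:2]-o;print(p@X,p@Y)
E
```

```text
t: 18.0
tool_pos: [0.5005, 0.2612, 0.0477]
ee_rot: [0.543, -0.543, 0.453, -0.453]
force: [0.4, -2.7, 4.8]
width: 0.0112
[0.50049814 0.26116226 0.04766331] 0.011670003734268635 [-0.41596811 -3.12366539  5.13394059] [-0.60511276 -0.13130264 -0.04167601]
-0.026073858364915783 0.0004578229356078643
```

View pics/w17.png

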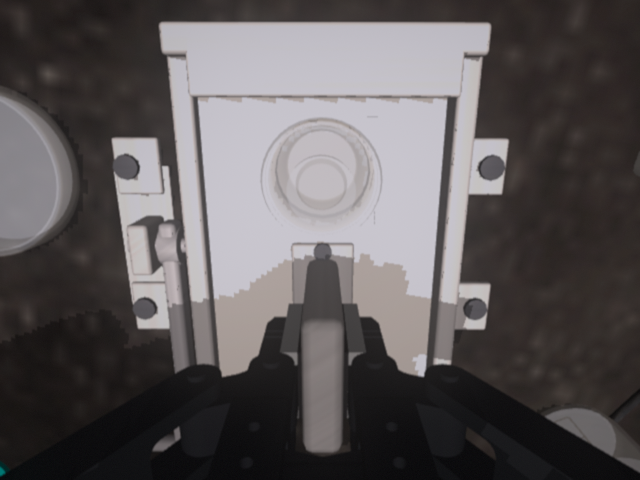

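```bash
python3 -m handwheel '{"delta_pos": [[-0.0004,0.002,0],[-0.0005,0.003,0],[-0.0005,0.003,0]], "turn": [0,0,0]}'
python3 - <<'E'
from h import *
s=env.sense();print(s['force'],s['torque'])
o=np.array([.4963,.2869]);a=np.radians(100.27);X=np.array([np.cos(a),np.sin(a)]);Y=np.array([-X[1],X[0]])
p=s['tool_pos'][:2]-o;print(p@X,p@Y)
E
```

```text
t: 18.35
tool_pos: [0.5002, 0.2629, 0.0477]
ee_rot: [-0.542, 0.543, -0.453, 0.454]
force: [0.9, -4.6, 6.9]
width: 0.0115
[ 0.89007583 -4.59490018  6.9333508 ] [-0.86499199 -0.20201393 -0.01979557]
-0.024325452594870785 0.0004937392577047252
```

```bash
python3 -m handwheel '{"delta_pos": [[-0.0004,0.002,0],[-0.0004,0.002,0],[-0.0004,0.002,0]], "turn": [0,0,0]}'
python3 - <<'E'
from h import *
snap('scene','s18');snap('wrist','w18');s=env.sense();print(s['force'],s['torque'])
crop('s18',170,140,310,260,5,'c19')
o=np.array([.4963,.2869]);a=np.radians(100.27);X=np.array([np.cos(a),np.sin(a)]);Y=np.array([-X[1],X[0]])
p=s['tool_pos'][:2]-o;print(p@X,p@Y)
E
```

```text
t: 18.65
tool_pos: [0.4998, 0.265, 0.0477]
ee_rot: [-0.542, 0.543, -0.453, 0.454]
force: [1.4, -3.9, 4.6]
width: 0.0114
[ 0.8623065 -3.7984901  6.0251789] [-0.92108034 -0.21882057 -0.03635959]
-0.022228838409669577 0.0004943792682963435
```

View pics/c19.png

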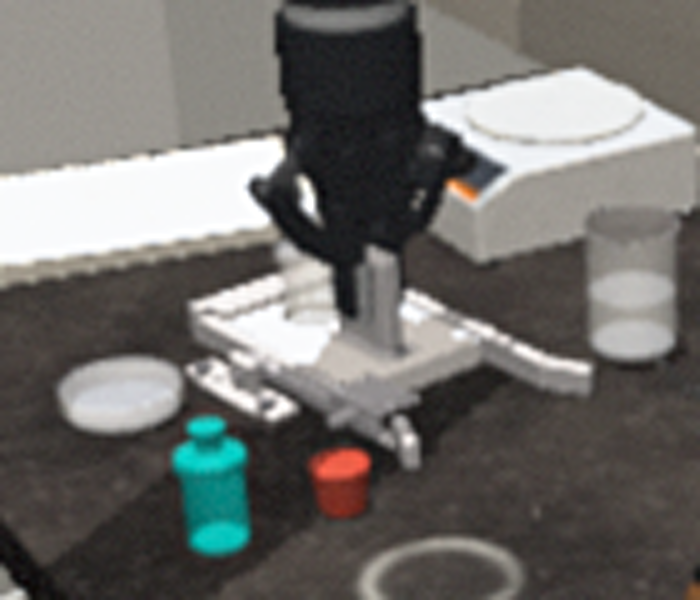

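View pics/w18.png

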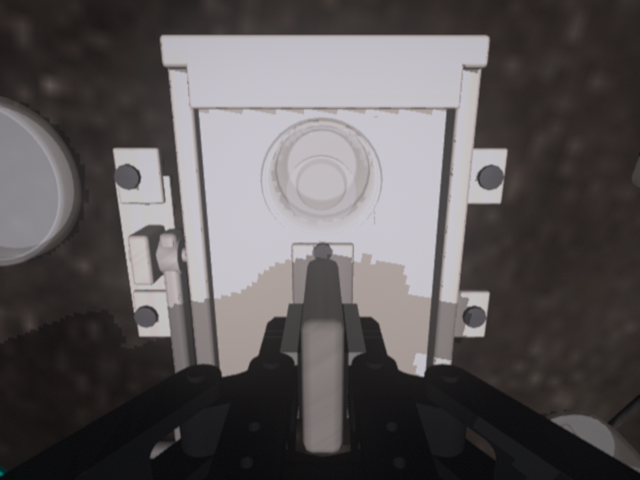

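```bash
python3 -m handwheel '{"delta_pos": [[-0.0002,0.001,0],[-0.0004,0.002,0],[-0.0004,0.002,0]], "turn": [0,0,0]}'
python3 - <<'E'
from h import *
s=env.sense();print(s['force'],s['torque'],s['tool_pos'])
E
```

```text
t: 19.05
tool_pos: [0.4996, 0.2651, 0.0477]
ee_rot: [-0.541, 0.543, -0.453, 0.455]
force: [1.4, -8.2, 5.8]
width: 0.0118
[ 1.43055943 -8.20095111  5.81698491] [-1.39772965 -0.28739985 -0.02400855] [0.49961772 0.26507377 0.04765537]
```

```bash
python3 -m handwheel '{"delta_pos": [[0.0003,-0.002,0],[0.0003,-0.002,0]], "turn": [0,0]}'
python3 -m handwheel '{"delta_pos": [[0,0,0],[0,0,0],[0,0,0],[0,0,0]], "turn": [0,0,0,0]}' 0.035
python3 -m handwheel '{"delta_pos": [[0,0,0.01],[0,0,0.03],[0,0,0.06],[0,0,0.1],[0,0,0.13]], "turn": [0,0,0,0,0]}'
python3 -m handwheel '{"delta_pos": [[0,-0.03,0.01],[0,-0.06,0.02],[0,-0.06,0.02],[0,-0.06,0.02]], "turn": [0,0,0,0]}'
python3 - <<'E'
from h import *
snap('scene','s20');snap('wrist','w20');s=env.sense();print(s['force'],s['tool_pos'])
crop('s20',170,140,310,260,5,'c20')
E
```

```text
t: 19.25
tool_pos: [0.4996, 0.265, 0.0476]
ee_rot: [-0.542, 0.543, -0.453, 0.454]
force: [0.2, -4.8, 6.1]
width: 0.0111
t: 19.65
tool_pos: [0.4993, 0.2662, 0.0471]
ee_rot: [0.543, -0.543, 0.453, -0.453]
force: [-0.6, 0.4, -1.0]
width: 0.035
t: 20.15
tool_pos: [0.5001, 0.2656, 0.18]
ee_rot: [0.543, -0.542, 0.453, -0.453]
force: [1.0, -0.9, -0.2]
width: 0.0348
t: 20.55
tool_pos: [0.5, 0.205, 0.1982]
ee_rot: [0.543, -0.542, 0.453, -0.454]
force: [0.0, 1.0, -0.1]
width: 0.035
[ 0.31584617 -0.56902415 -0.31090938] [0.49949252 0.2067253  0.19737942]
```

View pics/c20.png

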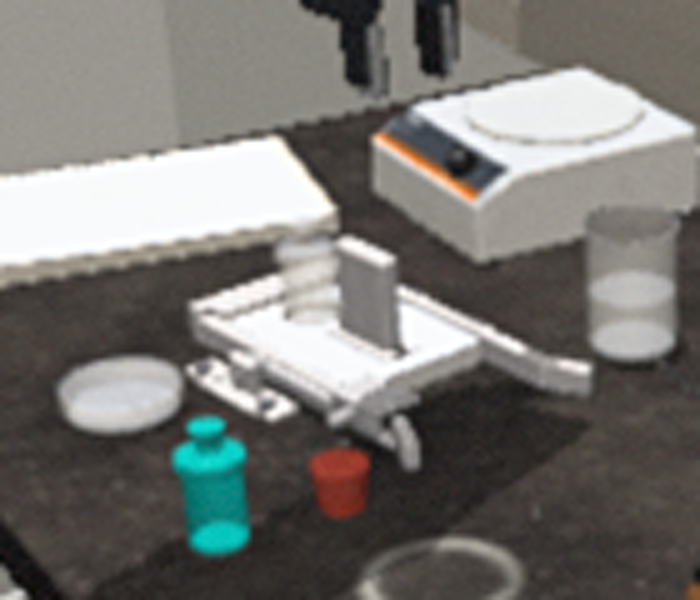

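View pics/w20.png

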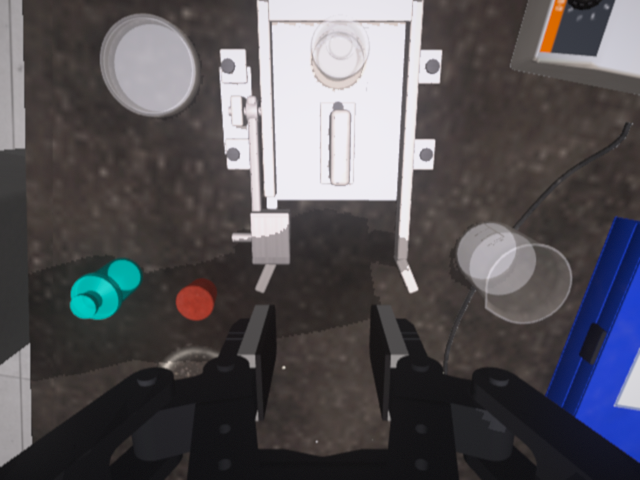

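```bash
python3 - <<'E'
from h import *
o=np.array([.4963,.2869]);a=np.radians(100.27);X=np.array([np.cos(a),np.sin(a)]);Y=np.array([-X[1],X[0]])
D=lambda p:np.round([(p[:2]-o)@X*1000,(p[:2]-o)@Y*1000,p[2]*1000],1)
for u,v in [(265,222),(275,225),(283,225),(270,245),(280,250),(270,258)]: print('nose',D(w('w20',u,v)))
for u,v in [(276,199),(396,200)]: print('tail',D(w('w20',u,v,.014)))
print('side',D(w('w20',274,60,.014)),D(w('w20',276,190,.014)))
for u,v in [(331,108),(350,108),(350,185),(330,185)]: print('plate',D(w('w20',u,v,.07)))
print('jar knob',D(w('w20',341,48,.071)),'lid',D(w('w20',340,51,.059)), 'well',D(w('w20',338,62,.014)))
crop('w20',240,20,440,280,2.3,'c21')
E
```

```text
nose [-76.   52.8  24.9]
nose [-78.7  45.8  23.2]
nose [-78.8  40.1  22.8]
nose [-93.8  50.   23.5]
nose [-97.9  42.8  22.4]
nose [-103.5   50.2   24.5]
tail [-61.2  45.5  14. ]
tail [-61.9 -42.9  14. ]
side [33. 44. 14.] [-54.6  45.3  14. ]
plate [ 0.8  6.6 70. ]
plate [ 0.8 -4.2 70. ]
plate [-42.8  -5.   70. ]
plate [-42.8   6.9  70. ]
jar knob [31.7  1.4 71. ] lid [32.   1.5 59. ] well [31.8  1.  14. ]
```

View pics/c21.png

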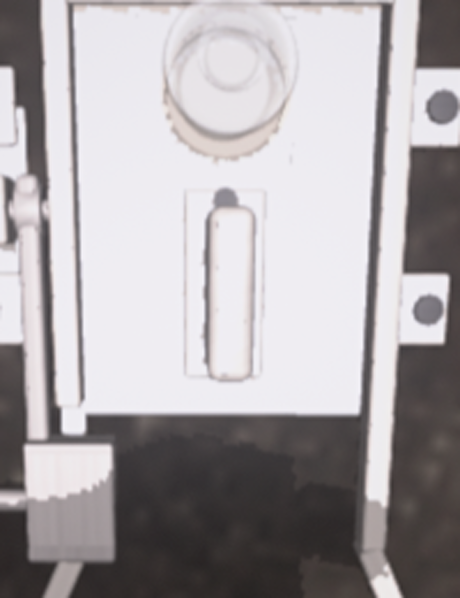

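```bash
python3 -m handwheel '{"delta_pos": [[0,0,0],[0,0,0]], "turn": [0,0]}'; python3 -c "
from bench import env
print(env.hand_in())"
```

```text
t: 20.85
tool_pos: [0.4994, 0.2064, 0.1969]
ee_rot: [-0.543, 0.543, -0.453, 0.452]
force: [-0.2, -0.7, -0.0]
width: 0.0351
the job is handed in; nothing more can be done
None
```

I stood the clear weighing bottle in the larger carrier's well. Then I set the carrier down at the dock's mouth by its grip plate and slid it in, its front edge lifting the catch, until it met the stop. I released it, backed the gripper away, and handed the job in at about 21 s; no verdict was reported.

Last checks, from the final wrist and scene pictures:
- **Carrier:** its tail lies at about dock x = -61.5 mm, so its middle is at about +3.4 mm, 1.2 mm off across the lane and within about 0.5° of straight. The push force rose to about 8 N at the stop.
- **Catch:** the top of its nose is 23–25 mm up behind the tail, which matches its down height. The gripper stayed clear of it throughout, by about 30 mm in height.
- **Bottle:** it stands upright and about 1 mm from the well's centre.
- **Bystanders:** the dish, bung and beaker stand undisturbed in the final pictures. I did not check the other four again at the end, but nothing came near them.

**What disagreed:** before placing, the bottle's foot and lid measured up to 3.5 mm apart, so I corrected the position twice. While gripping the bottle's lid, the reported finger opening was 31 mm rather than the lid's 35 mm, but the bottle held without slipping.

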